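# Grade the test solids away from the lamp

### The arm

A 7-joint arm with a two-finger parallel gripper is mounted at the origin on the work surface. World frame = base frame: x ahead of the robot, y to its left, z up, the work surface at z = 0. Lengths are in m, angles in rad, forces in N, time in s.
With the tool pointing down it reaches from about 0.4 to 0.85 m from the base axis. Payload 4.5 kg.
Tool frame: the origin (TCP) lies midway between the tips of the shut fingers; the grasp point (between the pads) lies 19 mm behind it; z points along the fingers, x is the direction in which the jaws open and shut, and the axes are right-handed (so a half turn about z gives the same grasp; the last joint's range is limited). The gripper opens to 88 mm and grips with 3 to 60 N. Pads are 18 mm wide; open, the fingers measure 123 mm over their backs; the gripper's body (75 mm by 187 mm) begins 45 mm behind the grasp point.
Start: joints at [1.155, 0.689, -0.195, 1.565, 0.157, 0.902, -0.215], TCP at [0.272, -0.563, 0.202] pointing down, gripper open.
Joint ranges: [-3.01, 3.01], [-0.46, 2.08], [-1.47, 1.51], [0.13, 2.56], [-1, 4.14], [0.04, 2.09], [-2.66, 2.66]. Speed limits (rad/s): [2.57, 2.57, 3.14, 3.14, 3.14, 3.14, 3.14].

### API

Orientations are given as a unit quaternion [x, y, z, w].
In Python, from plant import r gives the robot as it stands. The module is installed in compiled form; this text tells all that it offers.
- The arm moves only by the tool play_rows, never from a script. Its argument "increments" is a list of rows, each a list of 7 numbers: the opening, from 0 (shut) to 1 (fully open), then the shift along the tool's x, y, z in mm, then the turn, a rotation vector about the tool's x, y, z in rad. In form: [[hand, dx, dy, dz, wx, wy, wz], ...]. A call has exactly 8 rows; each row shifts and turns the pose as measured when the row begins, along the tool's axes as they then stand; what a row does not reach is not made up. A row lasts 1/8 s, in which the tool goes at most 62.5 mm and 10.7 degrees, less where a joint would pass 70% of its speed; a pose out of reach is approached as far as the arm can. A call is refused whole if a number of a shift passes 62.5 or a number of a turn 0.188, either way. A call with a gripper value outside its range is refused whole. The fingers move at their own pace and stop on an object; "grip_force" is the grip in N (left out, the last holds). Time passes only in rows, so rows that do not move let the fingers close, or fill a call up. It gives the time, the measured TCP pose, the force and the opening at its end, in the units of the state.
- r.get_state(): the state, without advancing time (a new reading comes with each control period).
- r.snapshot(name): name is "scene" or "top" or "wrist"; returns the picture (480x640x3 uint8, red, green, blue); there is no depth.
- r.get_calibration(name): a dict with "fx", "fy", "cx", "cy" (pixels), "R" (3x3) and "t" (3): a world point X has camera coordinates R X + t. Camera axes: x right, y down, z forward; pixel columns grow to the right and rows downward; lengths in m; the calibration is good to about 2 mm. A picture is of the moment at which its call begins: read the wrist's pose just before it. get_calibration takes no time and is no camera call; for the wrist camera it gives the pose at the moment of the call.
- r.finish_job(): hands the job in, once; it reports no verdict.
The state is a dict: "clock": time; "q": joint angles; "qd": joint speeds; "joint_torque": joint torques, N m; "tool_pos": TCP position; "eef_rot": TCP orientation; "contact_force": force on the tool from outside, world axes, zero at the start; "moment": the same for the moment, N m; "opening": opening from 0.0 (shut) to 1.0 (fully open).
Only numpy, scipy, OpenCV 4.12 (cv2) and the standard library are available. Lean on these libraries where they do the work, as an engineer would, in place of code of your own. Each camera call takes 0.05 s, during which the arm holds its last target.

### The job

Set up the depth test for the next hologram exposure: stand the four matt white test solids upright on the four black seats of the aluminium rail, one centred on each seat, in order of height with the lowest next to the glowing lamp and the tallest farthest from it, so that none stands in another's shadow. Leave the glass cube on its turntable undisturbed, and leave every solid standing still and let go.

Things in the scene. Friction and masses are not known exactly. Their poses are not given: they have to be found in the camera images.
- drum_mid (a point): The lowest of the four matt white test solids: a plain upright round drum, 50 mm across and 44 mm tall. Loose, about 0.12 kg, standing on the table. The point is its centre, 22 mm above its foot; z up its axis.
- hexagon_mid (a point): The second lowest matt white solid: an upright six-sided prism, 38 mm over its flats (44 mm over its corners) and 64 mm tall. Loose, about 0.12 kg. The point is its centre, 32 mm above its foot; z up, two opposite flats face along +x and -x (the others every 60 degrees).
- square_mid (a point): The second tallest matt white solid: an upright square pillar, 34 x 34 mm and 84 mm tall. Loose, about 0.13 kg. The point is its centre, 42 mm above its foot; z up, its sides face along x and y.
- spire_mid (a point): The tallest matt white solid: a round column 34 mm across whose top is a cone; the straight column is 80 mm tall and the cone above it 24 mm, 104 mm in all. Loose, about 0.11 kg. The point is half-way up, 52 mm above its foot; z up its axis.
- seat_a: One of four identical seats: a flat black disc, 64 mm across, 3 mm thick, with a bright dot at its centre. They lie 85 mm apart in one straight row on the aluminium rail (74 x 530 mm, 10 mm thick, may lie turned). Origin: centre of its underside, 10 mm above the table; solids stand on its top face, 13 mm above the table. z up, y along the rail. The letters tell no order; position does. Fixed.
- seat_b: One of four identical seats: a flat black disc, 64 mm across, 3 mm thick, with a bright dot at its centre. They lie 85 mm apart in one straight row on the aluminium rail (74 x 530 mm, 10 mm thick, may lie turned). Origin: centre of its underside, 10 mm above the table; solids stand on its top face, 13 mm above the table. z up, y along the rail. The letters tell no order; position does. Fixed.
- seat_c: One of four identical seats: a flat black disc, 64 mm across, 3 mm thick, with a bright dot at its centre. They lie 85 mm apart in one straight row on the aluminium rail (74 x 530 mm, 10 mm thick, may lie turned). Origin: centre of its underside, 10 mm above the table; solids stand on its top face, 13 mm above the table. z up, y along the rail. The letters tell no order; position does. Fixed.
- seat_d: One of four identical seats: a flat black disc, 64 mm across, 3 mm thick, with a bright dot at its centre. They lie 85 mm apart in one straight row on the aluminium rail (74 x 530 mm, 10 mm thick, may lie turned). Origin: centre of its underside, 10 mm above the table; solids stand on its top face, 13 mm above the table. z up, y along the rail. The letters tell no order; position does. Fixed.
- lamp: Small square lamp, 62 x 62 mm, 84 mm tall (top 94 mm above the table): glowing pale green box with a black foot and a 40 mm black cap. It stands on one end of the rail (either end), in line with the seats, its centre 97.5 mm from the nearest seat's. On the rail's other end, just as far out, stands a dark ribbed block (light trap), 58 mm square, 50 mm tall. Origin: centre of its underside, on the rail. Fixed.
- glass_cube_mid (a point): A greenish clear glass cube, 40 mm, that stands loose on a round turntable (black disc 150 mm across with a white disc 104 mm across on it, 24 mm high in all) beside the work: leave it alone. The point is its centre.
Not all that is in view belongs to the job. Leave any pink or turquoise look-alike of the part that bears hexagon_mid alone.

How it is judged:
At the end, for the whole second after the job is handed in: Each solid stands upright (within 0.1 rad) at rest and released on its own seat, its centre within 13 mm of the seat's centre, the lowest on the seat nearest the lamp, then in rising height to the tallest on the farthest seat; the glass cube is within 20 mm of where it was ((horizontal distance between drum_mid and seat_a below 0.013 m or horizontal distance between drum_mid and seat_b below 0.013 m or horizontal distance between drum_mid and seat_c below 0.013 m or horizontal distance between drum_mid and seat_d below 0.013 m) and horizontal distance between drum_mid and lamp between 0.0675 and 0.1275 m and height (world z) of drum_mid between 0.029 and 0.041 m and angle between each of drum_mid, hexagon_mid, square_mid, spire_mid's own z axis and vertical below 0.1 rad and linear speed of each of drum, hexagon, square, spire below 0.02 m/s and contact force between each of drum, hexagon, square, spire and the fingers below 0.05 N and (horizontal distance between hexagon_mid and seat_a below 0.013 m or horizontal distance between hexagon_mid and seat_b below 0.013 m or horizontal distance between hexagon_mid and seat_c below 0.013 m or horizontal distance between hexagon_mid and seat_d below 0.013 m) and horizontal distance between hexagon_mid and lamp between 0.1525 and 0.2125 m and height (world z) of hexagon_mid between 0.039 and 0.051 m and (horizontal distance between square_mid and seat_a below 0.013 m or horizontal distance between square_mid and seat_b below 0.013 m or horizontal distance between square_mid and seat_c below 0.013 m or horizontal distance between square_mid and seat_d below 0.013 m) and horizontal distance between square_mid and lamp between 0.2375 and 0.2975 m and height (world z) of square_mid between 0.049 and 0.061 m and (horizontal distance between spire_mid and seat_a below 0.013 m or horizontal distance between spire_mid and seat_b below 0.013 m or horizontal distance between spire_mid and seat_c below 0.013 m or horizontal distance between spire_mid and seat_d below 0.013 m) and horizontal distance between spire_mid and lamp between 0.3225 and 0.3825 m and height (world z) of spire_mid between 0.059 and 0.071 m and distance of glass_cube_mid from where it was at the start of the episode below 0.02 m); the robot touches nothing.
It fails at once if the glass cube is knocked or carried away (distance of glass_cube_mid from where it was at the start of the episode above 0.02 m).
It also fails if it takes over 102 s, if anything falls off the work surface, if the arm or the gripper's body presses on something with over 40 N, if the wrist force passes 120 N, or if a joint passes its speed limit or range.

## Working session

There is one attempt and no reset: what is moved stays moved. The work goes in short steps, Python scripts to look and compute and a tool call to move; the robot and the scene stay as the last step left them, time stands still between calls to the robot, and variables do not carry over. Pictures are saved under pics/ and viewed, and the job is handed in when it is done.

Besides the shell and the picture viewer there is one more tool, called after "Emit:" as name(argument=value, ...), one argument or row to a line, values as JSON. play_rows: Moves the arm, as the interface text tells. Its arguments: {"type":"object","properties":{"increments":{"type":"array"},"grip_force":{"type":"number"}},"required":["increments"]}

```bash
mkdir -p pics; ls
python3 - <<'E'
from plant import r
import cv2
print(r.get_state())
for n in ["scene","top","wrist"]:
    c=r.get_calibration(n); print(n,c)
    im=r.snapshot(n); cv2.imwrite(f"pics/{n}0.png",im[:,:,::-1])
print(r.get_state()['clock'])
E
```

```text
pics
{'clock': 0.0, 'q': array([ 1.15482238,  0.68998559, -0.19452451,  1.56631612,  0.15733362,
        0.9024951 , -0.21508742]), 'qd': array([ 0.00055257, -0.00050669,  0.00115368,  0.00039349, -0.00166684,
        0.00104112, -0.00122949]), 'joint_torque': array([ 7.36777583e-04, -5.27559400e+01, -1.26662023e+00, -1.53429902e+01,
       -5.25753619e-02,  6.49285968e-03,  1.48685945e-04]), 'tool_pos': array([ 0.27137795, -0.56225053,  0.2012168 ]), 'eef_rot': array([ 8.47015686e-01, -5.31567127e-01, -8.02788879e-04, -4.15951032e-04]), 'contact_force': array([ 0.34844936, -1.08605232, -0.5067702 ]), 'moment': array([ 0.00314376, -0.00012592,  0.06032203]), 'opening': 1.0016534685091063}
scene {'fx': 484.6956193328355, 'fy': 484.6956193328355, 'cx': 318.2602579894648, 'cy': 240.2450235141314, 'R': array([[-0.57364363,  0.81905529, -0.00902295],
       [ 0.62292553,  0.42907393, -0.65410958],
       [-0.5318804 , -0.38084642, -0.75634598]]), 't': array([ 0.20990782, -0.32318096,  1.49190018])}
top {'fx': 449.01369944281913, 'fy': 449.01369944281913, 'cx': 324.5985000688774, 'cy': 243.4140385374235, 'R': array([[-0.15705406, -0.9875788 , -0.00470572],
       [-0.96503563,  0.15447806, -0.21176111],
       [ 0.20985772, -0.02871676, -0.97731013]]), 't': array([0.16768784, 0.50940152, 0.95696014])}
wrist {'fx': 337.1872928284618, 'fy': 337.1872928284618, 'cx': 319.95364216545846, 'cy': 245.3976792159363, 'R': array([[ 0.43509258, -0.90038339, -0.00204845],
       [-0.86155126, -0.41698652,  0.28957151],
       [-0.26157955, -0.12422557, -0.95715419]]), 't': array([-0.62339731, -0.03951735,  0.3908398 ])}
0.15
```

View pics/scene0.png

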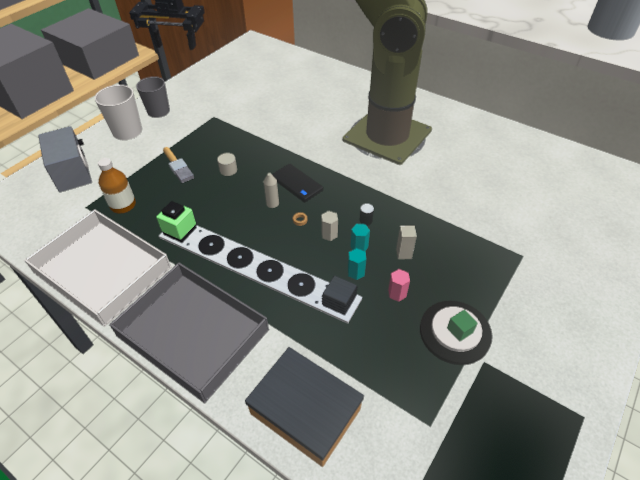

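View pics/top0.png

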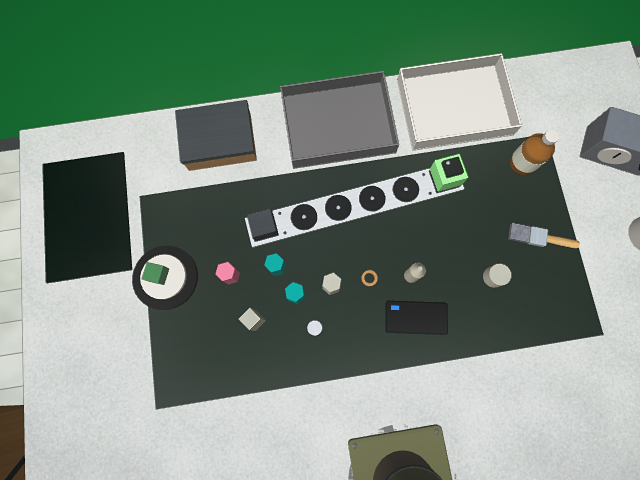

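View pics/wrist0.png

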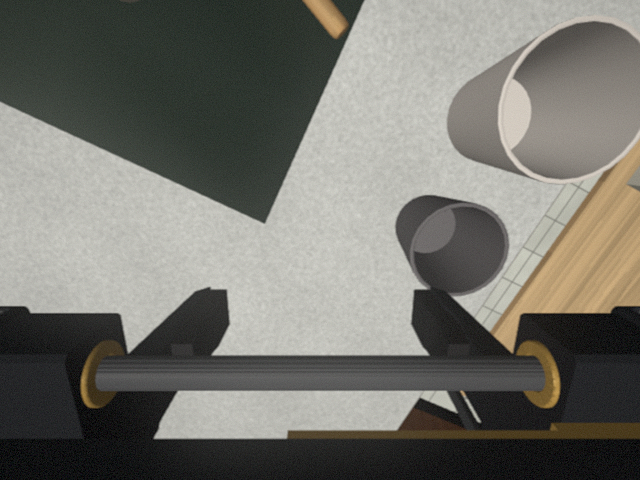

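Candidates in the top picture are:
- drum at (497,275); a white-topped canister with a dark body at (314,328) is not the drum
- spire at (415,272)
- white hexagon at (331,283); pink (227,272) and turquoise (274,263), (294,292) look-alikes to be left alone
- square at (251,320)
- lamp at (449,172), light trap at (262,224), seats between them at (406,189), (372,198), (338,208) and (304,216)

I'll check these in close crops.

Run:
```python
import cv2, numpy as np
im=cv2.imread("pics/top0.png")
a=cv2.resize(im[235:345,220:350],None,fx=6,fy=5.4,interpolation=cv2.INTER_CUBIC)
a=cv2.resize(im[240:340,220:353],None,fx=6,fy=6,interpolation=cv2.INTER_CUBIC); cv2.imwrite("pics/c1.png",a)
a=cv2.resize(im[240:340,385:518],None,fx=6,fy=6,interpolation=cv2.INTER_CUBIC); cv2.imwrite("pics/c2.png",a)
a=cv2.resize(im[140:260,240:480],None,fx=3.3,fy=3.3,interpolation=cv2.INTER_CUBIC); cv2.imwrite("pics/c3.png",a)
im=cv2.imread("pics/scene0.png")
a=cv2.resize(im[140:300,200:430],None,fx=3.4,fy=3.4,interpolation=cv2.INTER_CUBIC); cv2.imwrite("pics/c4.png",a)
```

```text
(no output)
```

View pics/c1.png

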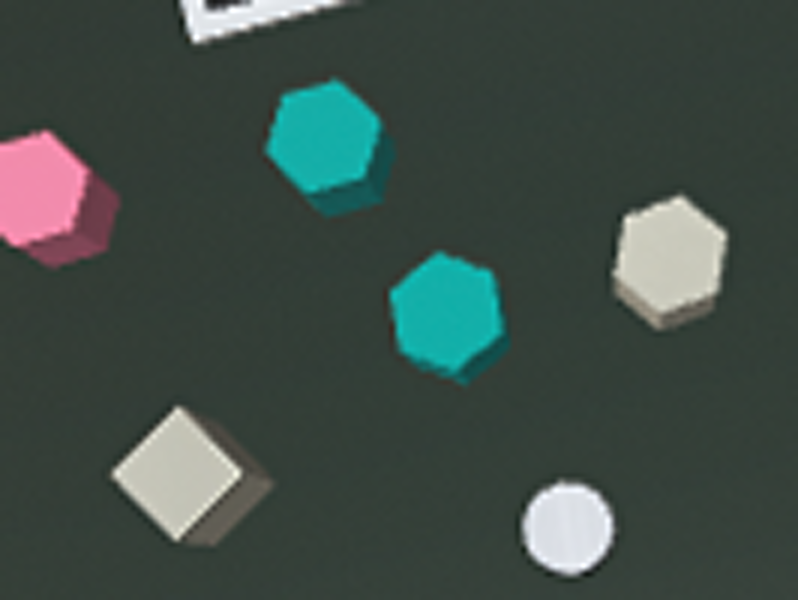

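View pics/c2.png

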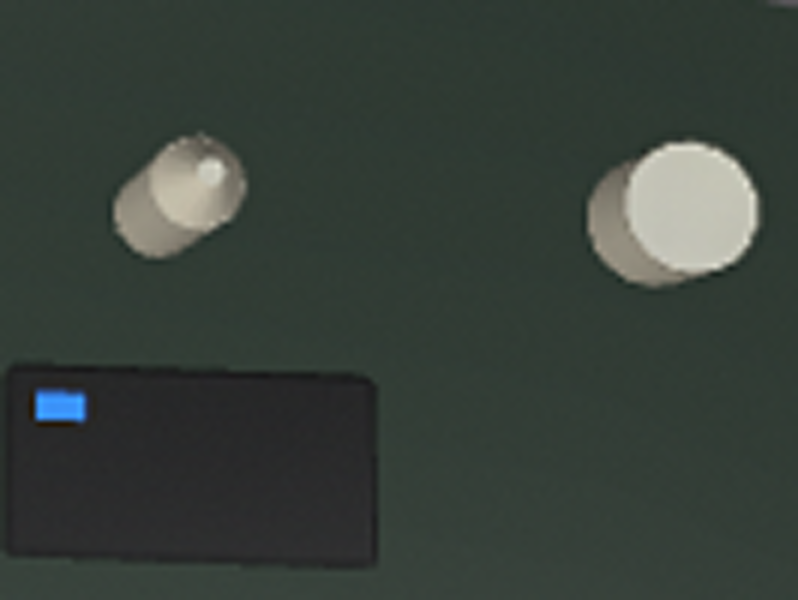

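View pics/c3.png

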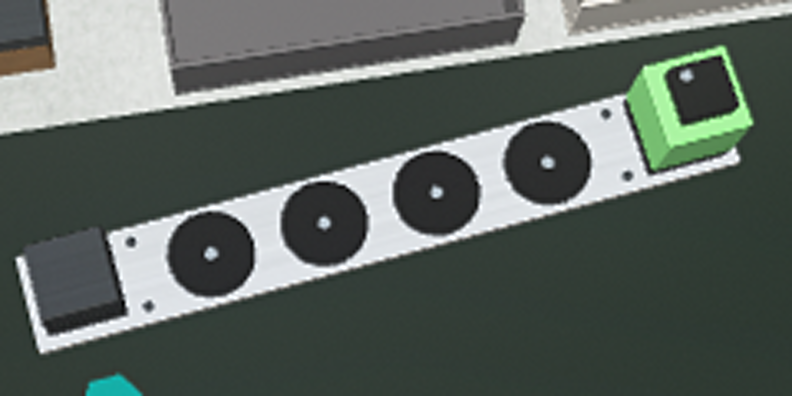

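View pics/c4.png

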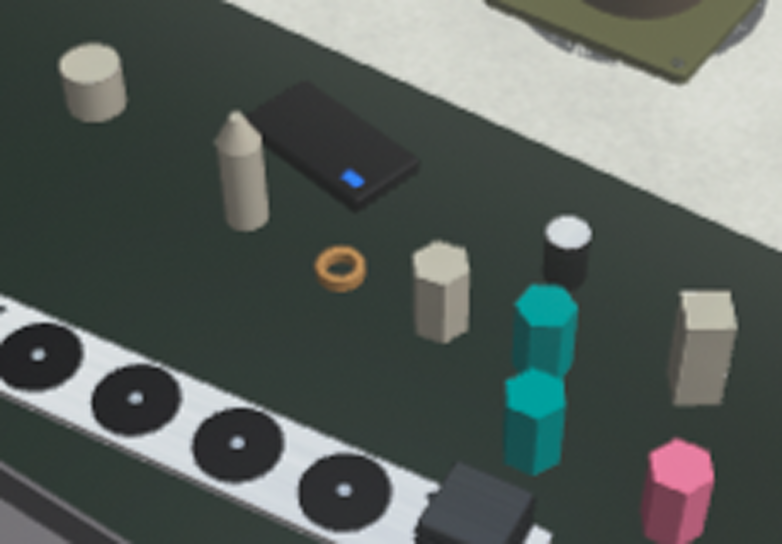

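```bash
cat > h.py <<'E'
import numpy as np
from plant import r
from scipy.spatial.transform import Rotation as Ro
def back(cal,uv,z):
    R=cal['R'];t=cal['t'];C=-R.T@t
    d=R.T@np.array([(uv[0]-cal['cx'])/cal['fx'],(uv[1]-cal['cy'])/cal['fy'],1])
    return (C+d*(z-C[2])/d[2])
def proj(cal,X):
    p=cal['R']@np.array(X)+cal['t']; return np.array([cal['fx']*p[0]/p[2]+cal['cx'],cal['fy']*p[1]/p[2]+cal['cy']])
def cr(p,o,s): return [(p[0]+.5)/s-.5+o[0],(p[1]+.5)/s-.5+o[1]]
E
python3 - <<'E'
from h import *
np.set_printoptions(precision=4,suppress=True)
c=r.get_calibration("top"); s=r.get_calibration("scene")
c1=lambda *p:cr(p,(220,240),6); c2=lambda *p:cr(p,(385,240),6); c3=lambda *p:cr(p,(240,140),3.3)
c4=lambda *p:cr(p,(200,140),3.4)
B=lambda uv,z:back(c,uv,z)[:2]; S=lambda uv,z:back(s,uv,z)[:2]
print("drum",B(c2(692,208),.044),S(c4(91,63),.044))
print("spire tip",B(c2(210,168),.104),"rim",B(c2(198,183),.08),"foot",B(c2(158,213),0),S(c4(236,112),.104))
print("hex",B(c1(670,255),.064),S(c4(441,262),.064))
hc=np.array([B(c1(*p),.064) for p in [(680,195),(727,236),(718,293),(664,316),(614,280),(626,215)]])
m=hc.mean(0);d=hc-m;print(m,np.linalg.norm(d,axis=1),np.degrees(np.arctan2(d[:,1],d[:,0]))%60)
sc=np.array([B(c1(*p),.084) for p in [(180,406),(242,473),(178,541),(111,474)]])
m=sc.mean(0);d=sc-m;print("sq",m,np.linalg.norm(d,axis=1),np.degrees(np.arctan2(d[:,1],d[:,0]))%90,S(c4(707,310),.084))
se=np.array([B(c3(*p),.013) for p in [(211,254),(324,223),(437,192),(547,162)]]);print(se,np.linalg.norm(np.diff(se,axis=0),axis=1))
print("scene",[S(c4(*p),.013) for p in [(38,355),(135,398),(237,443),(344,490)]])
d=se[-1]-se[0];print("rail ang",np.degrees(np.arctan2(d[1],d[0])), d/np.linalg.norm(d))
st=r.get_state();Rt=Ro.from_quat(st['eef_rot']).as_matrix();print(st['tool_pos'],Rt)
print("cube", B((155,273),.064))
print("canister", B(c1(568,528),.05), "T2",B(c1(447,312),.064),B(c1(325,137),.064),B(c1(37,187),.064),"ring",B((370,278),.01))
E
```

```text
drum [ 0.3999 -0.2918] [ 0.3969 -0.2922]
spire tip [ 0.4355 -0.1034] rim [ 0.4339 -0.1036] foot [ 0.4344 -0.1039] [ 0.4274 -0.1079]
hex [0.4396 0.0848] [0.4367 0.0832]
[0.4392 0.0843] [0.0226 0.0216 0.0217 0.0222 0.0228 0.0224] [42.8375 40.5193 42.0008 43.7275 43.9227 38.9299]
sq [0.3882 0.2689] [0.0235 0.0226 0.0234 0.0235] [81.0622 81.2354 83.2159 81.5245] [0.3874 0.268 ]
[[ 0.6108  0.1232]
 [ 0.6209  0.039 ]
 [ 0.631  -0.046 ]
 [ 0.6409 -0.1294]] [0.0849 0.0856 0.084 ]
scene [array([ 0.6383, -0.1318]), array([ 0.6287, -0.0475]), array([0.6189, 0.0371]), array([0.609 , 0.1216])]
rail ang -83.2213795549282 [ 0.118 -0.993]
[ 0.2715 -0.5624  0.2014] [[ 0.4348 -0.9005 -0.0007]
 [-0.9005 -0.4348  0.0012]
 [-0.0013  0.0001 -1.    ]]
cube [0.5207 0.4654]
canister [0.3489 0.1369] T2 [0.4318 0.1683] [0.5028 0.2035] [0.501  0.3106] ring [ 0.4415 -0.007 ]
```

Emit:
play_rows(
  increments=[
    [1,0,0,0,0,0,-0.177],
    [1,0,0,0,0,0,-0.177],
    [1,0,0,0,0,0,-0.177],
    [1,0,0,0,0,0,-0.177],
    [1,0,0,0,0,0,-0.177],
    [1,0,0,0,0,0,-0.177],
    [1,0,0,0,0,0,-0.177],
    [1,0,0,0,0,0,0],
  ],
  grip_force=25,
)

```text
clock: 1.15
tool_pos: [0.2696, -0.5605, 0.1984]
eef_rot: [0.997, 0.078, -0.002, -0.003]
contact_force: [-1.0, -0.7, 0.3]
opening: 0.996
```

```bash
cat >> h.py <<'E'
T=dict(drum=(.3985,-.292),spire=(.433,-.105),hex=(.438,.084),sq=(.388,.2685),S1=(.6395,-.1305),S2=(.630,-.0468),S3=(.620,.038),S4=(.610,.1224))
def go(xy,z,ang):
    if isinstance(xy,str): xy=T[xy]
    st=r.get_state();R=Ro.from_quat(st['eef_rot']).as_matrix();p=st['tool_pos']
    d=R.T@(np.array([xy[0],xy[1],z])-p)*1000
    a=np.degrees(np.arctan2(R[1,0],R[0,0]))
    n=np.radians(ang)
    F=np.array([[np.cos(n),np.sin(n),0],[np.sin(n),-np.cos(n),0],[0,0,-1]])
    df=F.T@(np.array([xy[0],xy[1],z])-p)*1000
    tilt=Ro.from_matrix(R.T@F).as_rotvec()
    print("t",round(st['clock'],2),"pos",p.round(4),"ang",a.round(1),"| shift mm now-axes",d.round(1),"after-turn axes",df.round(1),"turn",tilt.round(3),"F",np.round(st['contact_force'],1),"open",round(st['opening'],3),"q7",st['q'].round(2))
E
python3 -c "
from h import *
go('drum',0.09,6.8)"
```

```text
t 1.15 pos [ 0.2696 -0.5605  0.1984] ang 9.0 | shift mm now-axes [ 169.7 -244.3  109.5] after-turn axes [ 159.8 -251.4  108.4] turn [-0.007  0.004  0.038] F [-1.  -0.7  0.3] open 0.996 q7 [ 1.35  0.74 -0.56  1.56  0.44  0.98  0.81]
```

Emit:
play_rows(
  increments=[
    [1,34,-49,12,0,0,0.0],
    [1,34,-49,12,0,0,0.0],
    [1,34,-49,12,0,0,0],
    [1,34,-49,12,0,0,0],
    [1,34,-49,12,0,0,0],
    [1,0,0,20,0,0,0],
    [1,0,0,0,0,0,0],
    [1,0,0,0,0,0,0],
  ],
)

```text
clock: 2.15
tool_pos: [0.4076, -0.2876, 0.1177]
eef_rot: [0.998, 0.062, 0.0, -0.001]
contact_force: [-0.5, 0.8, 0.2]
opening: 1.0
```

```bash
python3 -c "
from h import *
go('drum',0.06,6.8)
import cv2
c=r.get_calibration('wrist');cv2.imwrite('pics/w1.png',r.snapshot('wrist')[:,:,::-1])
print(proj(c,[.3985,-.292,.044]),proj(c,[.4275,-.292,.044]))"
```

```text
t 2.15 pos [ 0.4076 -0.2876  0.1177] ang 7.1 | shift mm now-axes [-9.7  3.4 57.6] after-turn axes [-9.6  3.3 57.7] turn [-0.003 -0.001  0.006] F [-0.5  0.8  0.2] open 1.0 q7 [ 0.79  0.69 -0.43  2.01  0.52  0.55  0.12]
[307.10487746 247.18352507] [343.14836524 251.49061794]
```

View pics/w1.png

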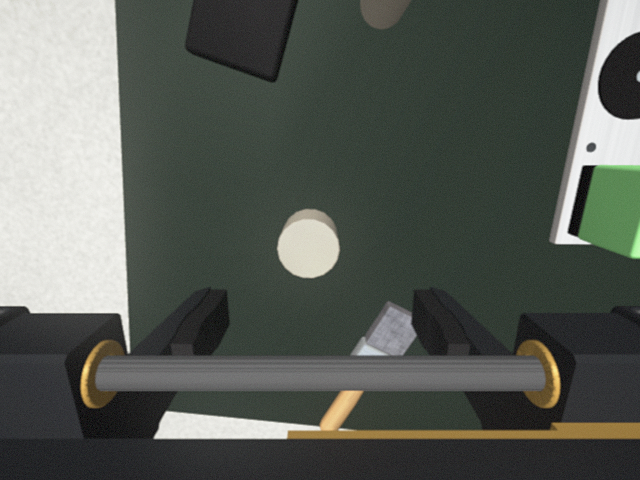

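The wrist picture shows the drum top at (308,247); I predicted (307,247), so the estimate holds. Going down to grasp it.

Emit:
play_rows(
  increments=[
    [1,-8.5,3,20,0,0,0],
    [1,0,0.5,25,0,0,0],
    [1,0,0,25,0,0,0],
    [1,0,0,20,0,0,0],
    [1,0,0,15,0,0,0],
    [1,0,0,0,0,0,0],
    [0.4,0,0,0,0,0,0],
    [0.4,0,0,0,0,0,0],
  ],
  grip_force=20,
)

```text
clock: 3.2
tool_pos: [0.4007, -0.3032, 0.0152]
eef_rot: [0.999, 0.051, 0.005, 0.004]
contact_force: [0.3, -0.1, 0.7]
opening: 0.798
```

```bash
python3 -c "
from h import *
go('drum',0.012,6.8)"
```

```text
t 3.2 pos [ 0.4007 -0.3032  0.0152] ang 5.9 | shift mm now-axes [ -1.1 -11.4   3.1] after-turn axes [ -0.8 -11.4   3.2] turn [ 0.008 -0.01  -0.016] F [ 0.3 -0.1  0.7] open 0.798 q7 [ 0.69  0.86 -0.22  2.07  0.68  0.26 -0.01]
```

Emit:
play_rows(
  increments=[
    [0.85,0,-11,2,0.008,-0.01,0],
    [0.85,0,0,0,0,0,0],
    [0.85,0,0,0,0,0,0],
    [0.85,0,0,0,0,0,0],
    [0.85,0,0,0,0,0,0],
    [0.85,0,0,0,0,0,0],
    [0.85,0,0,0,0,0,0],
    [0.85,0,0,0,0,0,0],
  ],
)

```text
clock: 4.2
tool_pos: [0.4001, -0.2918, 0.014]
eef_rot: [0.999, 0.051, 0.001, -0.0]
contact_force: [0.5, -0.6, -0.2]
opening: 0.848
```

```bash
python3 -c "
from h import *
go('drum',0.012,6.8)"
```

```text
t 4.2 pos [ 0.4001 -0.2918  0.014 ] ang 5.8 | shift mm now-axes [-1.6  0.   2. ] after-turn axes [-1.6 -0.   2. ] turn [ 0.    -0.001 -0.017] F [ 0.5 -0.6 -0.2] open 0.848 q7 [ 0.67  0.86 -0.21  2.08  0.67  0.26 -0.02]
```

Steady. Close and lift.

Emit:
play_rows(
  increments=[
    [0.3,-1,0,1,0,0,0],
    [0.3,0,0,0,0,0,0],
    [0.3,0,0,0,0,0,0],
    [0.3,0,0,0,0,0,0],
    [0.3,0,0,-10,0,0,0],
    [0.3,0,0,-30,0,0,0],
    [0.3,0,0,-40,0,0,0],
    [0.3,0,0,-40,0,0,0],
  ],
  grip_force=20,
)

```text
clock: 5.2
tool_pos: [0.397, -0.2908, 0.1355]
eef_rot: [0.999, 0.052, -0.002, -0.001]
contact_force: [1.1, 0.5, -0.2]
opening: 0.298
```

```bash
python3 -c "
from h import *
go('S1',0.1,6.8)"
```

```text
t 5.2 pos [ 0.397  -0.2908  0.1355] ang 5.9 | shift mm now-axes [ 257.9 -134.3   34.8] after-turn axes [ 259.7 -130.5   35.5] turn [-0.003  0.004 -0.015] F [ 1.1  0.5 -0.2] open 0.298 q7 [ 0.82  0.66 -0.46  2.01  0.51  0.59  0.12]
```

```bash
python3 -c "
from h import *
import cv2
c=r.get_calibration('wrist');cv2.imwrite('pics/w2.png',r.snapshot('wrist')[:,:,::-1])
cv2.imwrite('pics/s2.png',cv2.resize(r.snapshot('scene')[80:240,140:350,::-1],None,fx=3.5,fy=3.5))"
```

```text
(no output)
```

View pics/w2.png

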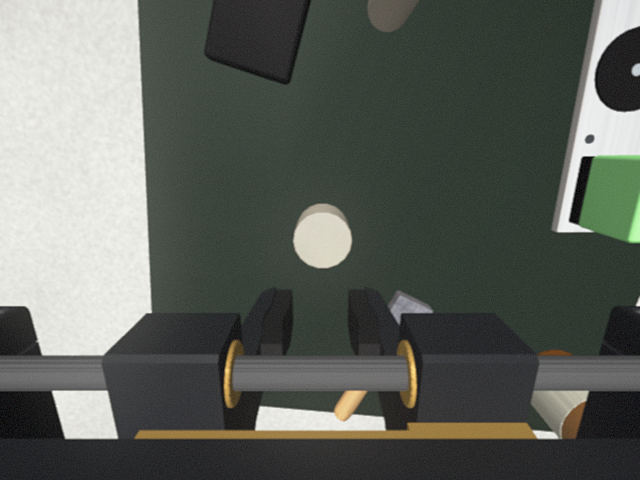

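View pics/s2.png

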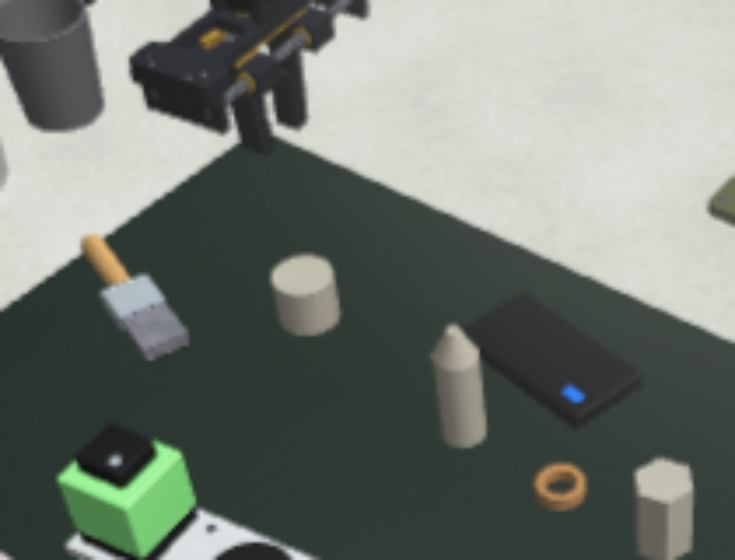

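```bash
python3 -c "
from h import *
st=r.get_state();p=st['tool_pos'];print(p)
for n in ['scene','top','wrist']:
  c=r.get_calibration(n);print(n,proj(c,p),proj(c,p+[0,0,-.12]), -c['R'].T@c['t'])
c=r.get_calibration('wrist');print(c['R'])
print(back(c,(322,236),.044))
import cv2
a=r.snapshot('top')[:,:,::-1];cv2.imwrite('pics/t2.png',a)
"
```

```text
[ 0.39973399 -0.29211756  0.13780532]
scene [220.32699981 131.09963825] [227.16277909 165.92091223] [1.11524243 0.53492725 0.91889092]
top [517.4234528  267.63638456] [495.75290776 275.94130704] [0.31710121 0.11439439 1.04390737]
wrist [319.04185686 278.66368531] [319.06582318 228.67765788] [ 0.39202167 -0.21661227  0.32065677]
[[ 0.99469514  0.10283876  0.00240249]
 [ 0.09769857 -0.95177177  0.29083585]
 [ 0.03219582 -0.28905829 -0.95676995]]
[ 0.40220341 -0.29170959  0.044     ]
```

View pics/t2.png

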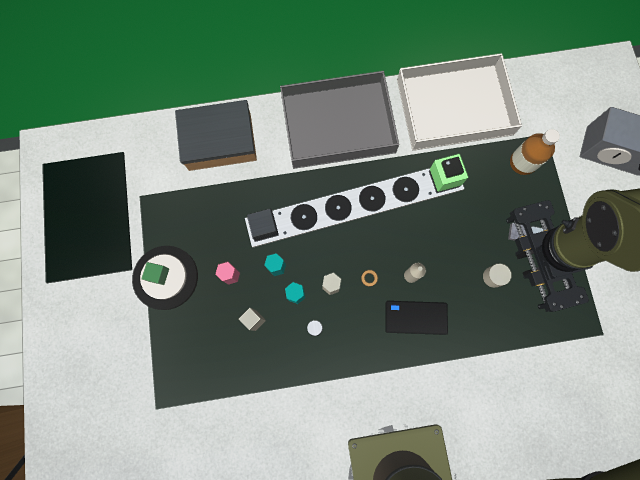

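```bash
python3 -c "
import cv2
from h import *
a=r.snapshot('scene')[:,:,::-1]
a=cv2.resize(a[75:145,165:265],None,fx=7.5,fy=7.5,interpolation=cv2.INTER_CUBIC);a=cv2.convertScaleAbs(a,alpha=1.5,beta=30);cv2.imwrite('pics/s3.png',a)
a=cv2.imread('pics/w2.png');a=cv2.resize(a[250:420,230:420],None,fx=3.5,fy=3.5,interpolation=cv2.INTER_CUBIC);a=cv2.convertScaleAbs(a,alpha=2,beta=30);cv2.imwrite('pics/w3.png',a)
"
```

```text
(no output)
```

View pics/s3.png

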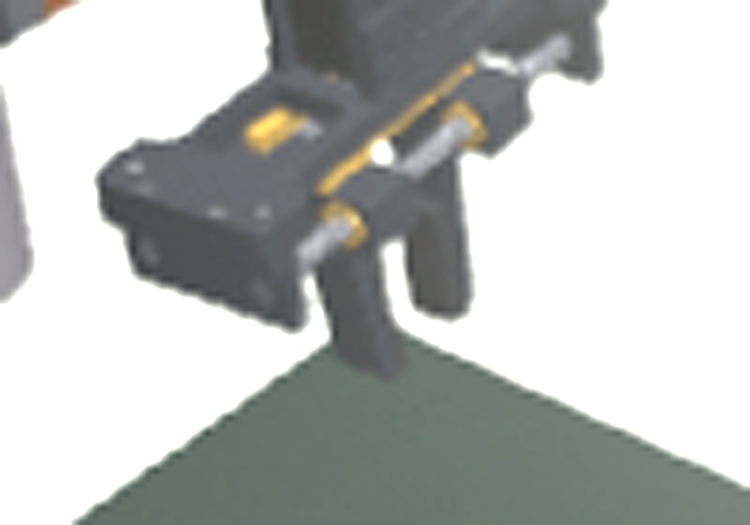

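View pics/w3.png

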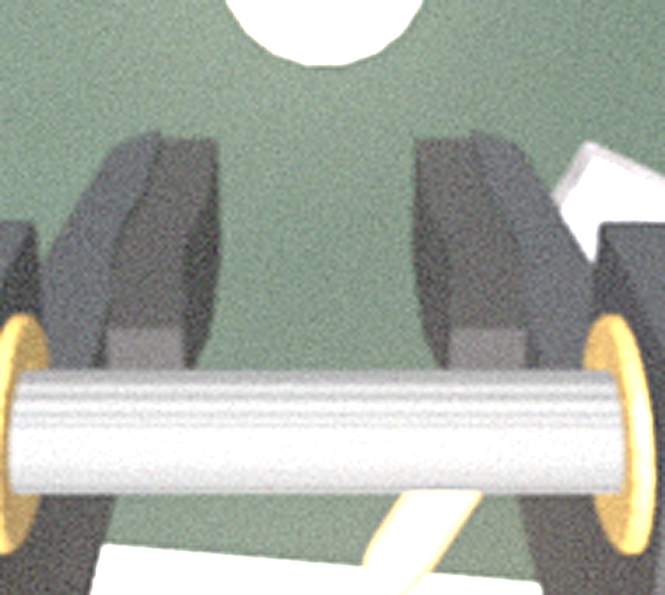

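The gripper shut on nothing. In the pictures the fingertips sit about 36 mm above the reported TCP: scene tips are at about row 121 against 131 predicted, and the wrist picture gives a tip depth of 0.16 m against 0.197. I'll check this against the body geometry before going lower.

```bash
python3 -c "
from h import *
st=r.get_state();p=st['tool_pos'];R=Ro.from_quat(st['eef_rot']).as_matrix();print(p,st['opening'])
c=r.get_calibration('scene')
for dz in (0,-.036,-.064,-.1,-.136):
  print('dz',dz,[ (x,y,((proj(c,p+R@np.array([x,y,dz]))-[165,75])*7.5).round()) for x in (.013,-.013,.0935,-.0935) for y in (.0375,-.0375,.009) if (abs(x)>.02)==(abs(y)>.02)])
# joint-based: wrist cam in tool frame
w=r.get_calibration('wrist'); C=-w['R'].T@w['t']; print(R.T@(C-p))
"
```

```text
[ 0.3974735  -0.29136951  0.1345698 ] 0.29826668049930244
dz 0 [(0.013, 0.009, array([380., 438.])), (-0.013, 0.009, array([424., 399.])), (0.0935, 0.0375, array([171., 541.])), (0.0935, -0.0375, array([346., 608.])), (-0.0935, 0.0375, array([491., 261.])), (-0.0935, -0.0375, array([658., 318.]))]
dz -0.036 [(0.013, 0.009, array([362., 353.])), (-0.013, 0.009, array([407., 314.])), (0.0935, 0.0375, array([148., 455.])), (0.0935, -0.0375, array([326., 522.])), (-0.0935, 0.0375, array([477., 177.])), (-0.0935, -0.0375, array([647., 233.]))]
dz -0.064 [(0.013, 0.009, array([347., 284.])), (-0.013, 0.009, array([393., 245.])), (0.0935, 0.0375, array([129., 386.])), (0.0935, -0.0375, array([310., 452.])), (-0.0935, 0.0375, array([465., 109.])), (-0.0935, -0.0375, array([638., 164.]))]
dz -0.1 [(0.013, 0.009, array([328., 192.])), (-0.013, 0.009, array([375., 153.])), (0.0935, 0.0375, array([104., 294.])), (0.0935, -0.0375, array([289., 359.])), (-0.0935, 0.0375, array([449.,  18.])), (-0.0935, -0.0375, array([625.,  73.]))]
dz -0.136 [(0.013, 0.009, array([308.,  95.])), (-0.013, 0.009, array([356.,  57.])), (0.0935, 0.0375, array([ 78., 197.])), (0.0935, -0.0375, array([267., 262.])), (-0.0935, 0.0375, array([433., -77.])), (-0.0935, -0.0375, array([612., -23.]))]
[ 0.00050637 -0.07560831 -0.18297183]
```

Emit:
play_rows(
  increments=[
    [1,2,0,15,0,0,0],
    [1,0,0,20,0,0,0],
    [1,0,0,20,0,0,0],
    [1,0,0,20,0,0,0],
    [1,0,0,15,0,0,0],
    [1,0,0,10,0,0,0],
    [1,0,0,0,0,0,0],
    [1,0,0,0,0,0,0],
  ],
)

```text
clock: 6.4
tool_pos: [0.3923, -0.2858, 0.0199]
eef_rot: [0.999, 0.053, -0.01, -0.006]
contact_force: [0.4, 0.2, -0.7]
opening: 0.995
```

```bash
python3 -c "
from h import *
for i in range(1): go('drum',-0.024,6.8)
import cv2
c=r.get_calibration('wrist');a=r.snapshot('wrist')[:,:,::-1];cv2.imwrite('pics/w4.png',a)
go('drum',-0.024,6.8)
"
```

```text
t 6.4 pos [ 0.3923 -0.2858  0.0199] ang 6.1 | shift mm now-axes [ 6.3  7.3 43.7] after-turn axes [ 5.4  6.8 43.9] turn [-0.013  0.019 -0.012] F [ 0.4  0.2 -0.7] open 0.995 q7 [ 0.69  0.85 -0.25  2.08  0.67  0.31 -0.03]
t 6.45 pos [ 0.3924 -0.2859  0.0201] ang 6.1 | shift mm now-axes [ 6.2  7.3 43.9] after-turn axes [ 5.3  6.8 44.1] turn [-0.013  0.019 -0.012] F [-0.7  0.1  0.4] open 1.001 q7 [ 0.69  0.85 -0.25  2.08  0.67  0.31 -0.03]
```

View pics/w4.png

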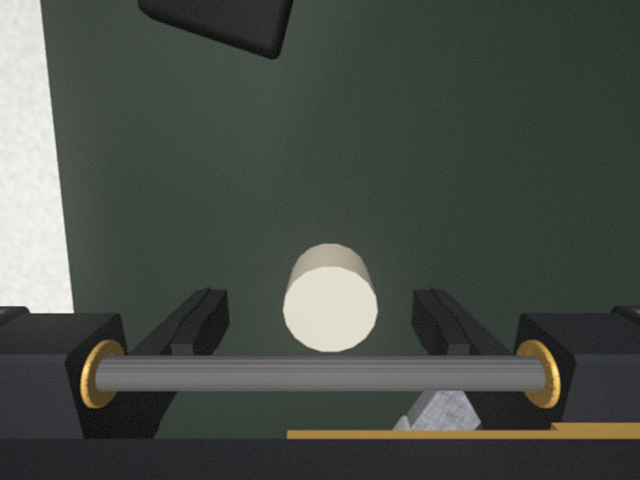

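Emit:
play_rows(
  increments=[
    [1,6,7,0,-0.013,0.019,0],
    [1,0,0,12,0,0,0],
    [1,0,0,12,0,0,0],
    [1,0,0,10,0,0,0],
    [1,0,0,6,0,0,0],
    [1,0,0,0,0,0,0],
    [1,0,0,0,0,0,0],
    [1,0,0,0,0,0,0],
  ],
)

```text
clock: 7.45
tool_pos: [0.4004, -0.2932, -0.0222]
eef_rot: [0.999, 0.053, 0.002, 0.001]
contact_force: [-0.5, -0.6, -0.8]
opening: 1.0
```

```bash
python3 -c "
from h import *
for i in range(1): go('drum',-0.024,6.8)
"
```

```text
t 7.45 pos [ 0.4004 -0.2932 -0.0222] ang 6.1 | shift mm now-axes [-1.8 -1.4  1.8] after-turn axes [-1.8 -1.4  1.8] turn [ 0.002 -0.003 -0.013] F [-0.5 -0.6 -0.8] open 1.0 q7 [ 0.62  0.93 -0.14  2.09  0.73  0.16 -0.07]
```

Emit:
play_rows(
  increments=[
    [0.2,-1,-1,0,0,0,0],
    [0.2,0,0,0,0,0,0],
    [0.2,0,0,0,0,0,0],
    [0.2,0,0,0,0,0,0],
    [0.2,0,0,0,0,0,0],
    [0.2,0,0,0,0,0,0],
    [0.2,0,0,-10,0,0,0],
    [0.2,0,0,-20,0,0,0],
  ],
  grip_force=20,
)

```text
clock: 8.45
tool_pos: [0.3984, -0.2919, 0.0085]
eef_rot: [0.999, 0.053, 0.001, 0.001]
contact_force: [0.4, -0.5, -1.7]
opening: 0.566
```

```bash
python3 -c "
from h import *
for i in range(1): go('S1',0.083,6.8)
"
```

```text
t 8.45 pos [ 0.3984 -0.2919  0.0085] ang 6.1 | shift mm now-axes [ 257.  -134.7  -74.3] after-turn axes [ 258.5 -131.7  -74.5] turn [ 0.002 -0.001 -0.012] F [ 0.4 -0.5 -1.7] open 0.566 q7 [ 0.67  0.87 -0.21  2.09  0.7   0.25 -0.05]
```

Opening 0.566 means 50 mm, so the drum is held. Lift and carry it to the lamp-side seat.

Emit:
play_rows(
  increments=[
    [0.2,0,0,-37,0,0,0],
    [0.2,0,0,-37,0,0,0],
    [0.2,25,-13,0,0,0,0],
    [0.2,50,-26,0,0,0,0],
    [0.2,50,-26,0,0,0,0],
    [0.2,50,-26,0,0,0,0],
    [0.2,50,-26,0,0,0,0],
    [0.2,30,-16,0,0,0,0],
  ],
)

```text
clock: 9.45
tool_pos: [0.6395, -0.1343, 0.0902]
eef_rot: [0.999, 0.048, -0.001, 0.003]
contact_force: [0.2, -0.9, -0.7]
opening: 0.564
```

```bash
python3 -c "
from h import *
for i in range(1): go('S1',0.02,6.8)
"
```

```text
t 9.45 pos [ 0.6395 -0.1343  0.0902] ang 5.5 | shift mm now-axes [ 0.5 -4.1 70.2] after-turn axes [ 0.4 -3.7 70.2] turn [ 0.005  0.002 -0.022] F [ 0.2 -0.9 -0.7] open 0.564 q7 [ 0.35  0.89 -0.41  1.56  0.46  0.8  -0.16]
```

Emit:
play_rows(
  increments=[
    [0.2,0,-3,15,0.005,0,-0.02],
    [0.2,0,0,20,0,0,0],
    [0.2,0,0,20,0,0,0],
    [0.2,0,0,15,0,0,0],
    [0.2,0,0,8,0,0,0],
    [0.2,0,0,0,0,0,0],
    [0.2,0,0,0,0,0,0],
    [0.2,0,0,0,0,0,0],
  ],
)

```text
clock: 10.45
tool_pos: [0.6362, -0.1331, 0.0075]
eef_rot: [0.998, 0.058, -0.003, 0.0]
contact_force: [-0.3, -0.7, -1.2]
opening: 0.561
```

```bash
python3 -c "
from h import *
for i in range(1): go('S1',-0.009,6.8)
import cv2
c=r.get_calibration('wrist');a=r.snapshot('wrist')[:,:,::-1];cv2.imwrite('pics/w5.png',a)
go('S1',-0.009,6.8)
"
```

```text
t 10.45 pos [ 0.6362 -0.1331  0.0075] ang 6.6 | shift mm now-axes [ 3.7 -2.2 16.5] after-turn axes [ 3.6 -2.2 16.5] turn [ 0.     0.006 -0.003] F [-0.3 -0.7 -1.2] open 0.561 q7 [ 0.33  1.   -0.37  1.59  0.52  0.66 -0.19]
t 10.5 pos [ 0.6363 -0.133   0.0076] ang 6.6 | shift mm now-axes [ 3.6 -2.2 16.6] after-turn axes [ 3.5 -2.1 16.6] turn [ 0.     0.006 -0.003] F [ 0.6 -0.9 -0.8] open 0.561 q7 [ 0.33  1.   -0.37  1.59  0.52  0.66 -0.19]
```

View pics/w5.png

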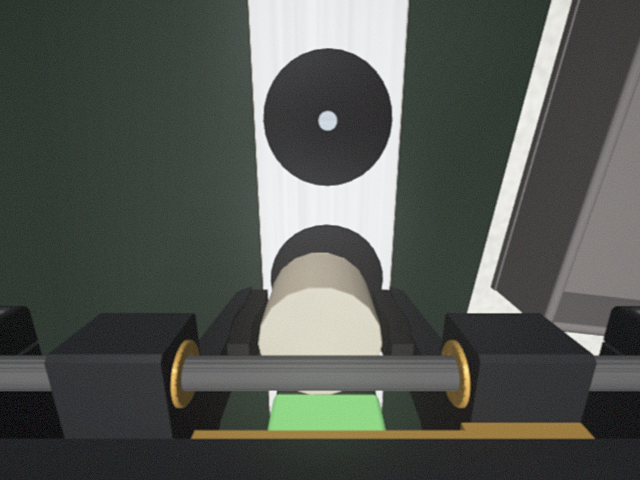

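Emit:
play_rows(
  increments=[
    [0.2,4,-2,4,0,0.006,0],
    [0.2,0,0,8,0,0,0],
    [0.2,0,0,3,0,0,0],
    [0.2,0,0,0,0,0,0],
    [0.2,0,0,0,0,0,0],
    [0.2,0,0,0,0,0,0],
    [0.2,0,0,0,0,0,0],
    [0.2,0,0,0,0,0,0],
  ],
)

```text
clock: 11.5
tool_pos: [0.6409, -0.1303, -0.0078]
eef_rot: [0.998, 0.058, 0.001, 0.0]
contact_force: [-0.7, 0.7, -0.8]
opening: 0.563
```

```bash
python3 -c "
from h import *
for i in range(1): go('S1',-0.009,6.8)
"
```

```text
t 11.5 pos [ 0.6409 -0.1303 -0.0078] ang 6.6 | shift mm now-axes [-1.4 -0.   1.2] after-turn axes [-1.4 -0.   1.2] turn [ 0.    -0.002 -0.003] F [-0.7  0.7 -0.8] open 0.563 q7 [ 0.32  1.02 -0.35  1.59  0.53  0.63 -0.2 ]
```

Emit:
play_rows(
  increments=[
    [0.2,0,0,2,0,0,0],
    [0.2,0,0,0,0,0,0],
    [0.8,0,0,0,0,0,0],
    [0.8,0,0,0,0,0,0],
    [0.8,0,0,0,0,0,0],
    [0.8,0,0,-15,0,0,0],
    [0.8,0,0,-30,0,0,0],
    [0.8,0,0,-40,0,0,0],
  ],
)

```text
clock: 12.5
tool_pos: [0.639, -0.13, 0.0773]
eef_rot: [0.998, 0.058, -0.001, -0.0]
contact_force: [-0.2, -0.2, 0.4]
opening: 0.801
```

```bash
python3 -c "
from h import *
import cv2
go('hex',0.1,12)
c=r.get_calibration('wrist');a=r.snapshot('wrist')[:,:,::-1];cv2.imwrite('pics/w6.png',a)
print(proj(c,[*T['S1'],.057]))
"
```

```text
t 12.5 pos [ 0.639  -0.13    0.0773] ang 6.7 | shift mm now-axes [-174.9 -235.9  -22.2] after-turn axes [-152.2 -251.2  -22.7] turn [-0.     0.002 -0.093] F [-0.2 -0.2  0.4] open 0.801 q7 [ 0.35  0.9  -0.41  1.57  0.47  0.77 -0.15]
[319.76351806 267.26332601]
```

View pics/w6.png

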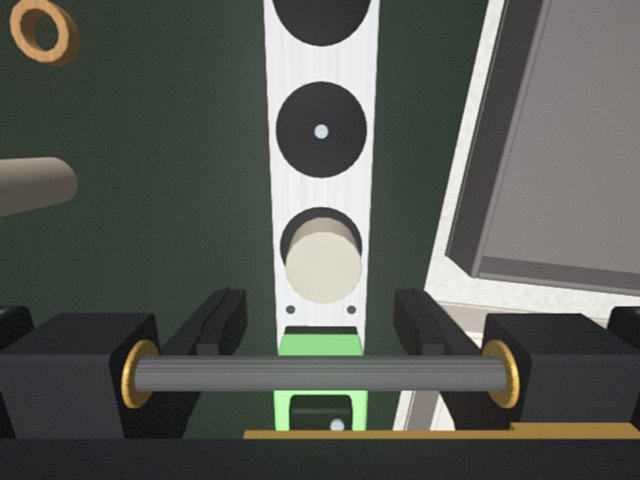

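Emit:
play_rows(
  increments=[
    [1,0,0,-22,0,0,-0.09],
    [1,0,0,0,0,0,0],
    [1,-25,-42,0,0,0,0],
    [1,-25,-42,0,0,0,0],
    [1,-25,-42,0,0,0,0],
    [1,-25,-42,0,0,0,0],
    [1,-25,-42,0,0,0,0],
    [1,-25,-42,0,0,0,0],
  ],
)

```text
clock: 13.55
tool_pos: [0.4429, 0.0889, 0.1046]
eef_rot: [0.996, 0.094, 0.007, 0.001]
contact_force: [0.3, 1.3, -0.0]
opening: 1.001
```

```bash
python3 -c "
from h import *
import cv2
go('hex',0.045,12)
c=r.get_calibration('wrist');a=r.snapshot('wrist')[:,:,::-1];cv2.imwrite('pics/w7.png',a)
print(proj(c,[*T['hex'],.064]))
cv2.imwrite('pics/t7.png',cv2.resize(r.snapshot('top')[140:260,240:480,::-1],None,fx=3.3,fy=3.3,interpolation=cv2.INTER_CUBIC))
go('hex',0.045,12)
"
```

```text
t 13.55 pos [0.4429 0.0889 0.1046] ang 10.8 | shift mm now-axes [-6.5  3.7 59.5] after-turn axes [-5.8  3.8 59.6] turn [ 0.003 -0.014 -0.02 ] F [ 0.3  1.3 -0. ] open 1.001 q7 [-0.12  0.66 -0.29  2.18  0.53  0.36 -0.67]
[310.11256986 261.49964695]
t 13.65 pos [0.4399 0.0926 0.1047] ang 11.4 | shift mm now-axes [-4.2  7.9 59.7] after-turn axes [-3.7  8.  59.7] turn [ 0.001 -0.011 -0.01 ] F [0.8 0.5 0.2] open 1.004 q7 [-0.12  0.66 -0.3   2.18  0.53  0.36 -0.66]
```

View pics/w7.png

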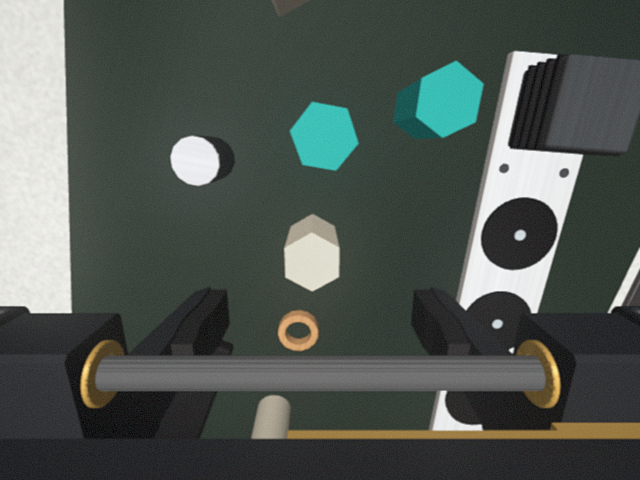

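View pics/t7.png

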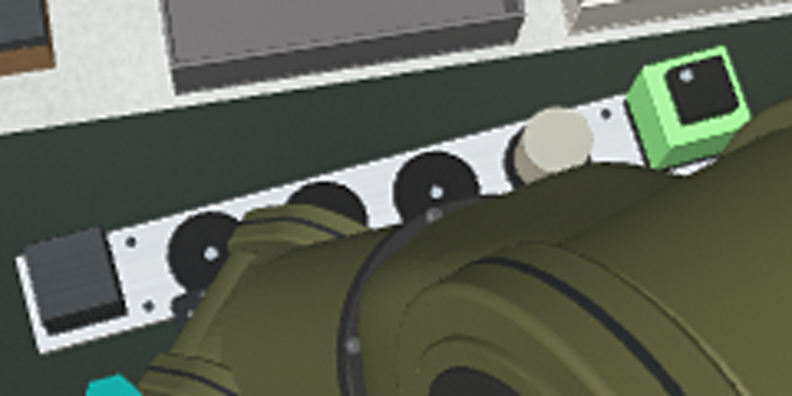

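Emit:
play_rows(
  increments=[
    [1,-3,7,10,0,-0.01,-0.01],
    [1,0,0,15,0,0,0],
    [1,0,0,15,0,0,0],
    [1,0,0,10,0,0,0],
    [1,0,0,0,0,0,0],
    [1,0,0,0,0,0,0],
    [1,0,0,0,0,0,0],
    [1,0,0,0,0,0,0],
  ],
)

```text
clock: 14.65
tool_pos: [0.4416, 0.0774, 0.0509]
eef_rot: [0.995, 0.099, 0.0, 0.002]
contact_force: [0.7, 0.1, -0.1]
opening: 1.0
```

```bash
python3 -c "
from h import *
go('hex',-.012,12)
c=r.get_calibration('top');print(back(c,cr((557,144),(240,140),3.3),.057))
"
```

```text
t 14.65 pos [0.4416 0.0774 0.0509] ang 11.3 | shift mm now-axes [-2.2 -7.5 62.9] after-turn axes [-2.2 -7.2 62.9] turn [ 0.005  0.    -0.012] F [ 0.7  0.1 -0.1] open 1.0 q7 [-0.17  0.76 -0.17  2.21  0.61  0.22 -0.7 ]
[ 0.63894941 -0.12853728  0.057     ]
```

The drum measures within about 2 mm of its seat. Going down on the hexagon.

Emit:
play_rows(
  increments=[
    [1,-1,-7,10,0.005,0,-0.01],
    [1,0,0,15,0,0,0],
    [1,0,0,15,0,0,0],
    [1,0,0,12,0,0,0],
    [1,0,0,8,0,0,0],
    [1,0,0,0,0,0,0],
    [1,0,0,0,0,0,0],
    [1,0,0,0,0,0,0],
  ],
)

```text
clock: 15.65
tool_pos: [0.4392, 0.0886, -0.0111]
eef_rot: [0.994, 0.107, -0.002, -0.001]
contact_force: [0.8, 0.5, 0.3]
opening: 1.001
```

```bash
python3 -c "
from h import *
go('hex',-.012,12)
"
```

```text
t 15.65 pos [ 0.4392  0.0886 -0.0111] ang 12.3 | shift mm now-axes [-2.2  4.3  0.9] after-turn axes [-2.2  4.3  0.9] turn [-0.003  0.004  0.005] F [0.8 0.5 0.3] open 1.001 q7 [-0.27  0.9  -0.05  2.22  1.01  0.04 -1.09]
```

Joint 6 is close to its lower limit, so I'll grip the hexagon 12 mm higher.

Emit:
play_rows(
  increments=[
    [1,-1,4,-13,0,0,0],
    [1,0,0,0,0,0,0],
    [1,0,0,0,0,0,0],
    [1,0,0,0,0,0,0],
    [1,0,0,0,0,0,0],
    [0.9,0,0,0,0,0,0],
    [0.8,0,0,0,0,0,0],
    [0.8,0,0,0,0,0,0],
  ],
)

```text
clock: 16.65
tool_pos: [0.4389, 0.0854, 0.0017]
eef_rot: [0.994, 0.107, -0.002, -0.002]
contact_force: [-0.2, 0.2, -0.1]
opening: 0.798
```

```bash
python3 -c "
from h import *
go('hex',.001,12)
"
```

```text
t 16.65 pos [0.4389 0.0854 0.0017] ang 12.3 | shift mm now-axes [-1.2  1.2  0.7] after-turn axes [-1.2  1.2  0.7] turn [-0.004  0.004  0.006] F [-0.2  0.2 -0.1] open 0.798 q7 [-0.22  0.87 -0.12  2.22  1.01  0.1  -1.08]
```

Emit:
play_rows(
  increments=[
    [0.1,0,0,0,0,0,0],
    [0.1,0,0,0,0,0,0],
    [0.1,0,0,0,0,0,0],
    [0.1,0,0,0,0,0,0],
    [0.1,0,0,0,0,0,0],
    [0.1,0,0,-15,0,0,0],
    [0.1,0,0,-30,0,0,0],
    [0.1,0,0,-40,0,0,0],
  ],
  grip_force=20,
)

```text
clock: 17.65
tool_pos: [0.4371, 0.0846, 0.0863]
eef_rot: [0.994, 0.108, -0.006, -0.001]
contact_force: [0.5, 0.5, -2.4]
opening: 0.431
```

```bash
python3 -c "
from h import *
go('S2',.1,6.8)
"
```

```text
t 17.65 pos [0.4371 0.0846 0.0863] ang 12.4 | shift mm now-axes [159.8 169.8 -15.9] after-turn axes [175.9 153.3 -13.7] turn [-0.002  0.012  0.099] F [ 0.5  0.5 -2.4] open 0.431 q7 [ 0.01  0.72 -0.49  2.18  0.8   0.44 -0.9 ]
```

Emit:
play_rows(
  increments=[
    [0.1,0,0,-5,0,0.012,0.095],
    [0.1,0,0,0,0,0,0],
    [0.1,20,17,0,0,0,0],
    [0.1,40,35,0,0,0,0],
    [0.1,40,35,0,0,0,0],
    [0.1,40,35,0,0,0,0],
    [0.1,30,27,0,0,0,0],
    [0.1,0,0,0,0,0,0],
  ],
)

```text
clock: 18.65
tool_pos: [0.6278, -0.0466, 0.0875]
eef_rot: [0.998, 0.067, -0.003, -0.001]
contact_force: [-1.7, 0.2, -2.3]
opening: 0.435
```

```bash
python3 -c "
from h import *
go('S2',.03,6.8)
"
```

```text
t 18.65 pos [ 0.6278 -0.0466  0.0875] ang 7.7 | shift mm now-axes [ 2.4  0.6 57.5] after-turn axes [ 2.1  0.5 57.5] turn [-0.002  0.006  0.015] F [-1.7  0.2 -2.3] open 0.435 q7 [ 0.33  0.9  -0.61  1.63  0.65  0.83 -0.43]
```

Emit:
play_rows(
  increments=[
    [0.1,2,0,12,0,0.006,0.015],
    [0.1,0,0,15,0,0,0],
    [0.1,0,0,15,0,0,0],
    [0.1,0,0,12,0,0,0],
    [0.1,0,0,0,0,0,0],
    [0.1,0,0,0,0,0,0],
    [0.1,0,0,0,0,0,0],
    [0.1,0,0,0,0,0,0],
  ],
)

```text
clock: 19.65
tool_pos: [0.6255, -0.0425, 0.028]
eef_rot: [0.998, 0.063, -0.003, -0.002]
contact_force: [-0.9, -0.1, -0.6]
opening: 0.432
```

```bash
python3 -c "
from h import *
import cv2
go('S2',.015,6.8)
cv2.imwrite('pics/w8.png',r.snapshot('wrist')[:,:,::-1])
"
```

```text
t 19.65 pos [ 0.6255 -0.0425  0.028 ] ang 7.2 | shift mm now-axes [ 4.   4.9 13. ] after-turn axes [ 4.   4.8 13. ] turn [-0.004  0.006  0.008] F [-0.9 -0.1 -0.6] open 0.432 q7 [ 0.29  0.98 -0.56  1.66  0.72  0.73 -0.5 ]
```

View pics/w8.png

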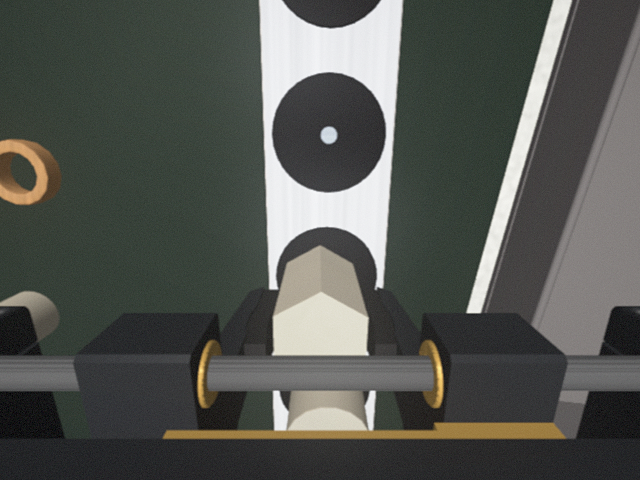

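Emit:
play_rows(
  increments=[
    [0.1,4,5,4,-0.004,0.006,0.008],
    [0.1,0,0,5,0,0,0],
    [0.1,0,0,3,0,0,0],
    [0.1,0,0,0,0,0,0],
    [0.1,0,0,0,0,0,0],
    [0.1,0,0,0,0,0,0],
    [0.1,0,0,0,0,0,0],
    [0.1,0,0,0,0,0,0],
  ],
)

```text
clock: 20.7
tool_pos: [0.6306, -0.0475, 0.0154]
eef_rot: [0.998, 0.059, 0.001, 0.0]
contact_force: [0.0, -0.9, -1.4]
opening: 0.429
```

```bash
python3 -c "
from h import *
go('S2',.015,6.8)
"
```

```text
t 20.7 pos [ 0.6306 -0.0475  0.0154] ang 6.7 | shift mm now-axes [-0.6 -0.7  0.4] after-turn axes [-0.6 -0.7  0.4] turn [ 0.001 -0.001 -0.001] F [ 0.  -0.9 -1.4] open 0.429 q7 [ 0.29  1.   -0.54  1.65  0.73  0.7  -0.51]
```

Emit:
play_rows(
  increments=[
    [0.1,0,0,2,0,0,0],
    [0.1,0,0,0,0,0,0],
    [0.85,0,0,0,0,0,0],
    [0.85,0,0,0,0,0,0],
    [0.85,0,0,0,0,0,0],
    [0.85,0,0,0,0,0,0],
    [0.9,0,0,-20,0,0,0],
    [0.9,0,0,-40,0,0,0],
  ],
)

```text
clock: 21.7
tool_pos: [0.6292, -0.0476, 0.0748]
eef_rot: [0.998, 0.059, -0.001, 0.0]
contact_force: [0.4, 0.5, 0.2]
opening: 0.9
```

```bash
python3 -c "
from h import *
import cv2
go('sq',.1,36.8)
c=r.get_calibration('wrist');cv2.imwrite('pics/w9.png',r.snapshot('wrist')[:,:,::-1])
print(proj(c,[*T['S2'],.077]))
"
```

```text
t 21.7 pos [ 0.6292 -0.0476  0.0748] ang 6.7 | shift mm now-axes [-202.5 -342.2  -25. ] after-turn axes [  -3.8 -397.5  -25.2] turn [ 0.     0.003 -0.525] F [0.4 0.5 0.2] open 0.9 q7 [ 0.32  0.92 -0.6   1.63  0.67  0.81 -0.46]
[320.50824578 279.10467547]
```

View pics/w9.png

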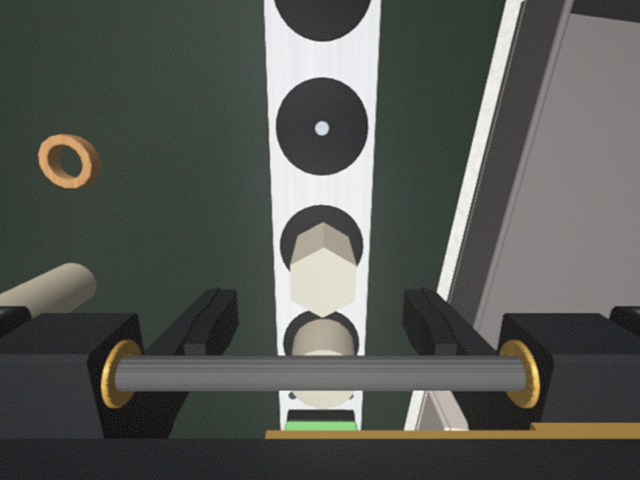

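Emit:
play_rows(
  increments=[
    [1,0,0,-25,0,0,0],
    [1,0,0,-5,0,0,-0.175],
    [1,0,0,0,0,0,-0.175],
    [1,0,0,0,0,0,-0.175],
    [1,0,0,0,0,0,0],
    [1,0,-40,0,0,0,0],
    [1,0,-55,0,0,0,0],
    [1,0,-55,0,0,0,0],
  ],
)

```text
clock: 22.75
tool_pos: [0.5476, 0.0717, 0.1211]
eef_rot: [0.95, 0.311, 0.012, 0.004]
contact_force: [0.5, 1.0, 0.5]
opening: 0.996
```

```bash
python3 -c "
from h import *
go('sq',.1,36.8)
"
```

```text
t 22.75 pos [0.5476 0.0717 0.1211] ang 36.3 | shift mm now-axes [ -12.6 -253.4   17. ] after-turn axes [  -9.9 -253.2   21.1] turn [ 0.016 -0.02  -0.009] F [0.5 1.  0.5] open 0.996 q7 [ 0.21  0.79 -0.73  1.87  0.78  0.76 -0.33]
```

Emit:
play_rows(
  increments=[
    [1,-2,-50,3,0.016,-0.02,0],
    [1,-2,-50,3,0,0,0],
    [1,-2,-50,3,0,0,0],
    [1,-2,-50,3,0,0,0],
    [1,-2,-30,0,0,0,0],
    [1,0,-12,0,0,0,0],
    [1,0,0,0,0,0,0],
    [1,0,0,0,0,0,0],
  ],
)

```text
clock: 23.75
tool_pos: [0.3943, 0.2719, 0.1136]
eef_rot: [0.953, 0.302, 0.005, -0.001]
contact_force: [0.2, 0.2, -0.1]
opening: 0.996
```

```bash
python3 -c "
from h import *
import cv2
go('sq',.1,36.8)
c=r.get_calibration('wrist');cv2.imwrite('pics/w10.png',r.snapshot('wrist')[:,:,::-1])
print(proj(c,[*T['sq'],.084]))
go('sq',.1,36.8)
"
```

```text
t 23.75 pos [0.3943 0.2719 0.1136] ang 35.1 | shift mm now-axes [-7.3 -0.8 13.6] after-turn axes [-7.1 -1.  13.6] turn [ 0.001 -0.01  -0.03 ] F [ 0.2  0.2 -0.1] open 0.996 q7 [-0.29  0.72 -0.66  2.08  0.8   0.6  -0.91]
[307.4517211 259.967809 ]
t 23.8 pos [0.3944 0.2719 0.1136] ang 35.1 | shift mm now-axes [-7.3 -0.9 13.5] after-turn axes [-7.1 -1.1 13.6] turn [ 0.001 -0.01  -0.03 ] F [0.2 0.3 0.4] open 1.002 q7 [-0.29  0.72 -0.66  2.08  0.8   0.6  -0.91]
```

View pics/w10.png

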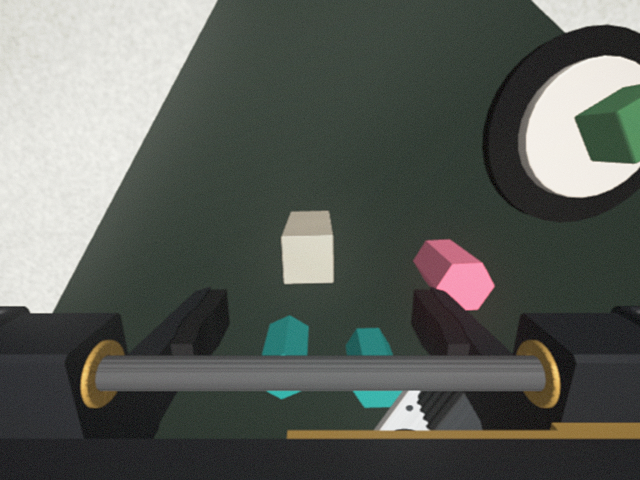

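Emit:
play_rows(
  increments=[
    [1,-7,-1,10,0,-0.01,-0.03],
    [1,0,0,15,0,0,0],
    [1,0,0,15,0,0,0],
    [1,0,0,10,0,0,0],
    [1,0,0,0,0,0,0],
    [1,0,0,0,0,0,0],
    [1,0,0,0,0,0,0],
    [1,0,0,0,0,0,0],
  ],
)

```text
clock: 24.8
tool_pos: [0.3894, 0.2634, 0.0603]
eef_rot: [0.949, 0.314, -0.002, 0.002]
contact_force: [0.0, 0.6, 1.0]
opening: 0.997
```

```bash
python3 -c "
from h import *
go('sq',.008,36.8)
"
```

```text
t 24.8 pos [0.3894 0.2634 0.0603] ang 36.6 | shift mm now-axes [ 2.1 -5.  52.3] after-turn axes [ 1.9 -4.9 52.3] turn [ 0.002  0.004 -0.004] F [0.  0.6 1. ] open 0.997 q7 [-0.36  0.8  -0.55  2.13  0.95  0.49 -1.01]
```

Emit:
play_rows(
  increments=[
    [1,2,-5,10,0,0.004,0],
    [1,0,-1,15,0,0,0],
    [1,0,-1,12,0,0,0],
    [1,0,-1,8,0,0,0],
    [1,0,-1,5,0,0,0],
    [1,0,0,0,0,0,0],
    [1,0,0,0,0,0,0],
    [1,0,0,0,0,0,0],
  ],
)

```text
clock: 25.8
tool_pos: [0.3874, 0.2737, 0.0109]
eef_rot: [0.95, 0.314, 0.003, -0.0]
contact_force: [0.3, -0.2, 0.3]
opening: 1.004
```

```bash
python3 -c "
from h import *
go('sq',.008,36.8)
"
```

```text
t 25.8 pos [0.3874 0.2737 0.0109] ang 36.5 | shift mm now-axes [-2.6  4.5  2.9] after-turn axes [-2.6  4.5  2.9] turn [ 0.002 -0.005 -0.004] F [ 0.3 -0.2  0.3] open 1.004 q7 [-0.47  0.88 -0.41  2.14  1.12  0.35 -1.19]
```

Emit:
play_rows(
  increments=[
    [0.8,-2,4,2,0,-0.005,0],
    [0.8,0,0,0,0,0,0],
    [0.8,0,0,0,0,0,0],
    [0.1,0,0,0,0,0,0],
    [0.1,0,0,0,0,0,0],
    [0.1,0,0,0,0,0,0],
    [0.1,0,0,0,0,0,0],
    [0.1,0,0,0,0,0,0],
  ],
  grip_force=20,
)

```text
clock: 26.8
tool_pos: [0.3884, 0.2688, 0.009]
eef_rot: [0.95, 0.313, 0.0, 0.001]
contact_force: [0.7, 0.1, -0.6]
opening: 0.386
```

```bash
python3 -c "
from h import *
go('sq',.008,36.8)
"
```

```text
t 26.8 pos [0.3884 0.2688 0.009 ] ang 36.5 | shift mm now-axes [-0.5  0.   1. ] after-turn axes [-0.5  0.   1. ] turn [ 0.002 -0.    -0.005] F [ 0.7  0.1 -0.6] open 0.386 q7 [-0.46  0.88 -0.41  2.14  1.12  0.35 -1.18]
```

Emit:
play_rows(
  increments=[
    [0.1,0,0,-15,0,0,0],
    [0.1,0,0,-30,0,0,0],
    [0.1,0,0,-35,0,0,0],
    [0.1,0,0,-30,0,0,0],
    [0.1,0,0,0,0,0,0.17],
    [0.1,0,0,0,0,0,0.17],
    [0.1,0,0,0,0,0,0.17],
    [0.1,0,0,0,0,0,0],
  ],
)

```text
clock: 27.8
tool_pos: [0.3873, 0.2676, 0.1219]
eef_rot: [0.998, 0.057, -0.001, 0.002]
contact_force: [0.8, 0.3, -1.6]
opening: 0.385
```

```bash
python3 -c "
from h import *
go('S3',.11,6.8)
"
```

```text
t 27.8 pos [0.3873 0.2676 0.1219] ang 6.5 | shift mm now-axes [205.2 254.4  12.4] after-turn axes [203.9 255.5  11.9] turn [ 0.003  0.002 -0.005] F [ 0.8  0.3 -1.6] open 0.385 q7 [-0.37  0.68 -0.54  2.09  0.66  0.56 -1.27]
```

Emit:
play_rows(
  increments=[
    [0.1,20,25,0,0,0,0],
    [0.1,40,50,0,0,0,0],
    [0.1,40,50,0,0,0,0],
    [0.1,40,50,0,0,0,0],
    [0.1,40,50,0,0,0,0],
    [0.1,20,24,0,0,0,0],
    [0.1,0,0,0,0,0,0],
    [0.1,0,0,0,0,0,0],
  ],
)

```text
clock: 28.8
tool_pos: [0.6172, 0.0448, 0.1194]
eef_rot: [0.997, 0.072, -0.003, -0.0]
contact_force: [0.0, 1.1, -1.1]
opening: 0.387
```

```bash
python3 -c "
from h import *
go('S3',.04,6.8)
"
```

```text
t 28.8 pos [0.6172 0.0448 0.1194] ang 8.3 | shift mm now-axes [ 2.2  7.2 79.4] after-turn axes [ 2.   7.1 79.4] turn [-0.001  0.005  0.026] F [ 0.   1.1 -1.1] open 0.387 q7 [ 0.2   0.85 -0.65  1.64  0.63  0.87 -0.56]
```

Emit:
play_rows(
  increments=[
    [0.1,2,7,15,0,0.005,0.025],
    [0.1,0,0,20,0,0,0],
    [0.1,0,0,20,0,0,0],
    [0.1,1,1,12,0,0,0],
    [0.1,1,1,6,0,0,0],
    [0.1,0,0,0,0,0,0],
    [0.1,0,0,0,0,0,0],
    [0.1,0,0,0,0,0,0],
  ],
)

```text
clock: 29.8
tool_pos: [0.6196, 0.0405, 0.0425]
eef_rot: [0.998, 0.064, -0.001, -0.001]
contact_force: [0.8, -0.5, -0.7]
opening: 0.389
```

```bash
python3 -c "
from h import *
import cv2
go('S3',.023,6.8)
cv2.imwrite('pics/w11.png',r.snapshot('wrist')[:,:,::-1])
"
```

```text
t 29.8 pos [0.6196 0.0405 0.0425] ang 7.3 | shift mm now-axes [ 0.2  2.5 19.5] after-turn axes [ 0.1  2.5 19.5] turn [-0.002  0.001  0.008] F [ 0.8 -0.5 -0.7] open 0.389 q7 [ 0.17  0.95 -0.57  1.68  0.72  0.73 -0.64]
```

View pics/w11.png

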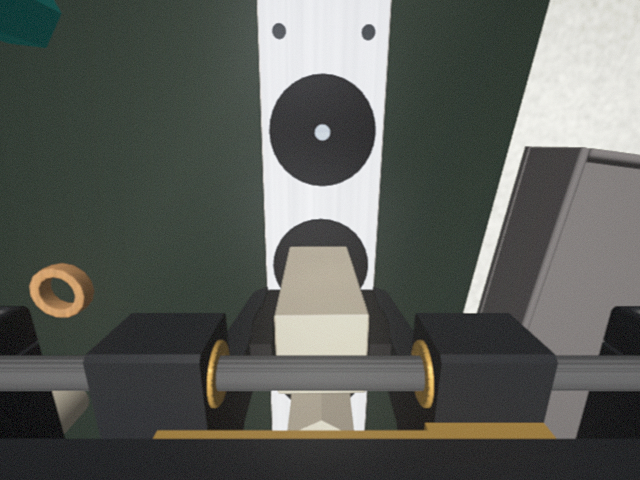

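Emit:
play_rows(
  increments=[
    [0.1,0,3,6,0,0,0.008],
    [0.1,0,0,8,0,0,0],
    [0.1,0,0,4,0,0,0],
    [0.1,0,0,0,0,0,0],
    [0.1,0,0,0,0,0,0],
    [0.1,0,0,0,0,0,0],
    [0.1,0,0,0,0,0,0],
    [0.1,0,0,0,0,0,0],
  ],
)

```text
clock: 30.85
tool_pos: [0.6203, 0.0373, 0.0237]
eef_rot: [0.998, 0.059, -0.0, -0.001]
contact_force: [-1.1, -0.2, -1.0]
opening: 0.386
```

```bash
python3 -c "
from h import *
go('S3',.022,6.8)
"
```

```text
t 30.85 pos [0.6203 0.0373 0.0237] ang 6.8 | shift mm now-axes [-0.3 -0.7  1.7] after-turn axes [-0.3 -0.7  1.7] turn [-0.002  0.    -0.   ] F [-1.1 -0.2 -1. ] open 0.386 q7 [ 0.16  0.98 -0.55  1.68  0.74  0.7  -0.66]
```

Emit:
play_rows(
  increments=[
    [0.1,0,0,2,0,0,0],
    [0.1,0,0,0,0,0,0],
    [0.85,0,0,0,0,0,0],
    [0.85,0,0,0,0,0,0],
    [0.85,0,0,0,0,0,0],
    [0.85,0,0,0,0,0,0],
    [0.9,0,0,-20,0,0,0],
    [0.9,0,0,-50,0,0,0],
  ],
)

```text
clock: 31.85
tool_pos: [0.6182, 0.0366, 0.0915]
eef_rot: [0.998, 0.059, -0.003, -0.0]
contact_force: [0.1, 0.2, -0.5]
opening: 0.901
```

```bash
python3 -c "
from h import *
import cv2
go('spire',.13,6.8)
c=r.get_calibration('wrist');cv2.imwrite('pics/w12.png',r.snapshot('wrist')[:,:,::-1])
print(proj(c,[*T['S3'],.097]))
"
```

```text
t 31.85 pos [0.6182 0.0366 0.0915] ang 6.8 | shift mm now-axes [-200.9  118.6  -37.4] after-turn axes [-200.6  118.7  -38.5] turn [-0.001  0.006  0.   ] F [ 0.1  0.2 -0.5] open 0.901 q7 [ 0.2   0.89 -0.62  1.66  0.66  0.82 -0.59]
[322.36048587 280.49333971]
```

View pics/w12.png

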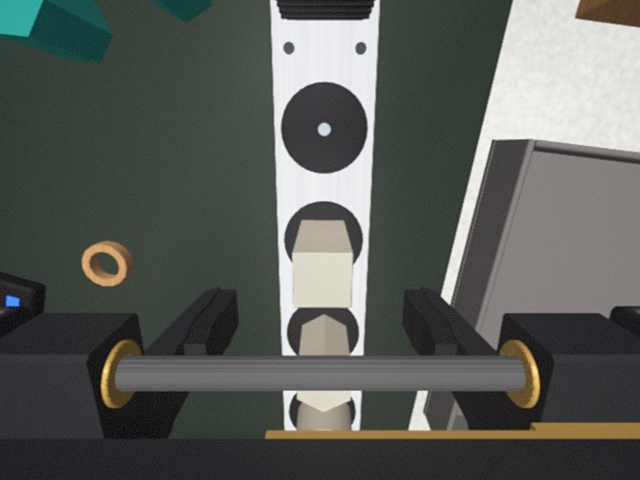

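Emit:
play_rows(
  increments=[
    [1,0,0,-45,0,0.006,0],
    [1,-20,12,0,0,0,0],
    [1,-40,24,0,0,0,0],
    [1,-40,24,0,0,0,0],
    [1,-40,24,0,0,0,0],
    [1,-40,24,0,0,0,0],
    [1,-18,10,0,0,0,0],
    [1,0,0,0,0,0,0],
  ],
)

```text
clock: 32.9
tool_pos: [0.4405, -0.104, 0.1531]
eef_rot: [0.998, 0.06, 0.016, -0.001]
contact_force: [0.3, 0.5, 0.7]
opening: 1.001
```

```bash
python3 -c "
from h import *
import cv2
go('spire',.09,6.8)
c=r.get_calibration('wrist');cv2.imwrite('pics/w13.png',r.snapshot('wrist')[:,:,::-1])
print(proj(c,[*T['spire'],.104]),proj(c,[*T['spire'],0]))
go('spire',.09,6.8)
"
```

```text
t 32.9 pos [ 0.4405 -0.104   0.1531] ang 6.8 | shift mm now-axes [-9.6  0.1 62.8] after-turn axes [-7.5  0.1 63.1] turn [-0.    -0.033  0.001] F [0.3 0.5 0.7] open 1.001 q7 [ 0.56  0.61 -0.67  2.14  0.7   0.58 -0.49]
[306.46929804 252.81925617] [307.01348494 221.13041239]
t 32.95 pos [ 0.4417 -0.1032  0.1532] ang 6.9 | shift mm now-axes [-11.    0.7  62.9] after-turn axes [-8.9  0.7 63.2] turn [-0.001 -0.034  0.002] F [0.2 0.5 0.4] open 1.002 q7 [ 0.56  0.61 -0.67  2.13  0.7   0.58 -0.49]
```

View pics/w13.png

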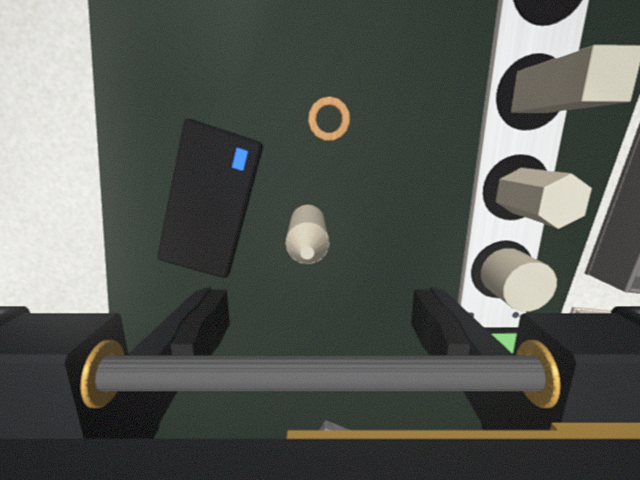

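Emit:
play_rows(
  increments=[
    [1,-8,1,10,0,-0.034,0],
    [1,0,0,0,0,0,0],
    [1,0,0,15,0,0,0],
    [1,0,0,15,0,0,0],
    [1,0,0,15,0,0,0],
    [1,0,0,8,0,0,0],
    [1,0,0,0,0,0,0],
    [1,0,0,0,0,0,0],
  ],
)

```text
clock: 33.95
tool_pos: [0.4417, -0.0991, 0.0881]
eef_rot: [0.998, 0.064, 0.003, -0.002]
contact_force: [-0.5, 0.1, 0.6]
opening: 1.0
```

```bash
python3 -c "
from h import *
go('spire',.018,6.8)
"
```

```text
t 33.95 pos [ 0.4417 -0.0991  0.0881] ang 7.3 | shift mm now-axes [-9.8  5.  70. ] after-turn axes [-9.3  4.8 70.1] turn [-0.004 -0.006  0.009] F [-0.5  0.1  0.6] open 1.0 q7 [ 0.45  0.73 -0.53  2.17  0.85  0.46 -0.62]
```

Emit:
play_rows(
  increments=[
    [1,-9,5,0,-0.004,-0.006,0.009],
    [1,0,0,10,0,0,0],
    [1,0,0,15,0,0,0],
    [1,0,0,15,0,0,0],
    [1,0,0,10,0,0,0],
    [1,0,0,5,0,0,0],
    [1,0,0,0,0,0,0],
    [1,0,0,0,0,0,0],
  ],
)

```text
clock: 34.95
tool_pos: [0.4332, -0.1065, 0.0311]
eef_rot: [0.998, 0.058, 0.001, 0.0]
contact_force: [-0.7, 0.1, -0.2]
opening: 0.999
```

```bash
python3 -c "
from h import *
go('spire',.018,6.8)
"
```

```text
t 34.95 pos [ 0.4332 -0.1065  0.0311] ang 6.7 | shift mm now-axes [-0.  -1.6 13.1] after-turn axes [-0.  -1.6 13.1] turn [ 0.001 -0.001 -0.002] F [-0.7  0.1 -0.2] open 0.999 q7 [ 0.33  0.82 -0.31  2.22  1.06  0.26 -0.82]
```

Emit:
play_rows(
  increments=[
    [0.9,0,-1.5,6,0,0,0],
    [0.8,0,0,6,0,0,0],
    [0.8,0,0,0,0,0,0],
    [0.8,0,0,0,0,0,0],
    [0.8,0,0,0,0,0,0],
    [0.8,0,0,0,0,0,0],
    [0.8,0,0,0,0,0,0],
    [0.8,0,0,0,0,0,0],
  ],
)

```text
clock: 35.95
tool_pos: [0.4337, -0.1051, 0.019]
eef_rot: [0.998, 0.058, 0.002, 0.0]
contact_force: [-0.3, 0.4, 0.5]
opening: 0.799
```

```bash
python3 -c "
from h import *
import cv2
go('spire',.018,6.8)
cv2.imwrite('pics/w14.png',r.snapshot('wrist')[:,:,::-1])
"
```

```text
t 35.95 pos [ 0.4337 -0.1051  0.019 ] ang 6.6 | shift mm now-axes [-0.6 -0.2  1. ] after-turn axes [-0.6 -0.2  1. ] turn [ 0.001 -0.003 -0.003] F [-0.3  0.4  0.5] open 0.799 q7 [ 0.29  0.84 -0.25  2.23  1.12  0.2  -0.87]
```

View pics/w14.png

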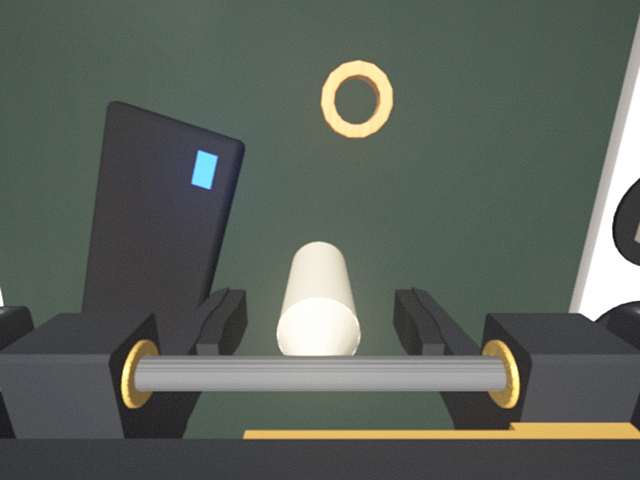

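Centred between the pads. Close and lift.

Emit:
play_rows(
  increments=[
    [0.1,0,0,0,0,0,0],
    [0.1,0,0,0,0,0,0],
    [0.1,0,0,0,0,0,0],
    [0.1,0,0,0,0,0,0],
    [0.1,0,0,0,0,0,0],
    [0.1,0,0,0,0,0,0],
    [0.1,0,0,-10,0,0,0],
    [0.1,0,0,-20,0,0,0],
  ],
  grip_force=20,
)

```text
clock: 37.0
tool_pos: [0.4325, -0.1048, 0.0485]
eef_rot: [0.998, 0.058, -0.0, 0.0]
contact_force: [-0.1, -0.3, -1.2]
opening: 0.38
```

```bash
python3 -c "
from h import *
go('S4',.14,6.8)
"
```

```text
t 37.0 pos [ 0.4325 -0.1048  0.0485] ang 6.7 | shift mm now-axes [ 202.8 -204.9  -91.8] after-turn axes [ 203.2 -204.6  -91.5] turn [ 0.001  0.    -0.002] F [-0.1 -0.3 -1.2] open 0.38 q7 [ 0.37  0.79 -0.39  2.21  0.99  0.33 -0.76]
```

Emit:
play_rows(
  increments=[
    [0.1,0,0,-30,0,0,0],
    [0.1,0,0,-35,0,0,0],
    [0.1,0,0,-28,0,0,0],
    [0.1,20,-20,0,0,0,0],
    [0.1,40,-40,0,0,0,0],
    [0.1,40,-40,0,0,0,0],
    [0.1,40,-40,0,0,0,0],
    [0.1,35,-36,0,0,0,0],
  ],
)

```text
clock: 38.0
tool_pos: [0.5861, 0.0872, 0.1426]
eef_rot: [0.999, 0.053, -0.004, 0.003]
contact_force: [0.8, -0.6, 0.0]
opening: 0.382
```

```bash
python3 -c "
from h import *
go('S4',.14,6.8)
"
```

```text
t 38.0 pos [0.5861 0.0872 0.1426] ang 6.0 | shift mm now-axes [ 27.5 -32.5   2.2] after-turn axes [ 27.9 -32.1   2.6] turn [ 0.006  0.008 -0.013] F [ 0.8 -0.6  0. ] open 0.382 q7 [ 0.13  0.79 -0.65  1.7   0.61  0.87 -0.68]
```

Emit:
play_rows(
  increments=[
    [0.1,25,-22,0,0.006,0.008,-0.01],
    [0.1,2,-4,0,0,0,0],
    [0.1,0,0,0,0,0,0],
    [0.1,0,0,0,0,0,0],
    [0.1,0,0,10,0,0,0],
    [0.1,0,0,20,0,0,0],
    [0.1,0,0,20,0,0,0],
    [0.1,0,0,8,0,0,0],
  ],
)

```text
clock: 39.0
tool_pos: [0.6077, 0.1131, 0.0803]
eef_rot: [0.998, 0.057, -0.002, 0.002]
contact_force: [-0.8, 0.3, 0.0]
opening: 0.379
```

```bash
python3 -c "
from h import *
go('S4',.05,6.8)
"
```

```text
t 39.0 pos [0.6077 0.1131 0.0803] ang 6.6 | shift mm now-axes [ 3.4 -9.1 30.3] after-turn axes [ 3.4 -8.9 30.3] turn [ 0.004  0.004 -0.004] F [-0.8  0.3  0. ] open 0.379 q7 [ 0.06  0.9  -0.6   1.67  0.67  0.8  -0.74]
```

Emit:
play_rows(
  increments=[
    [0.1,3,-9,0,0.004,0.004,0],
    [0.1,0,0,10,0,0,0],
    [0.1,0,0,12,0,0,0],
    [0.1,0,0,8,0,0,0],
    [0.1,0,0,0,0,0,0],
    [0.1,0,0,0,0,0,0],
    [0.1,0,0,0,0,0,0],
    [0.1,0,0,0,0,0,0],
  ],
)

```text
clock: 40.0
tool_pos: [0.6105, 0.1228, 0.0493]
eef_rot: [0.998, 0.057, 0.001, -0.0]
contact_force: [0.2, -0.2, -1.0]
opening: 0.378
```

```bash
python3 -c "
from h import *
import cv2
go('S4',.033,6.8)
cv2.imwrite('pics/w15.png',r.snapshot('wrist')[:,:,::-1])
cv2.imwrite('pics/s15.png',cv2.resize(r.snapshot('scene')[140:340,180:400,::-1],None,fx=3,fy=3,interpolation=cv2.INTER_CUBIC))
"
```

```text
t 40.0 pos [0.6105 0.1228 0.0493] ang 6.5 | shift mm now-axes [-0.6  0.4 16.3] after-turn axes [-0.5  0.4 16.3] turn [-0.001 -0.001 -0.005] F [ 0.2 -0.2 -1. ] open 0.378 q7 [ 0.04  0.94 -0.57  1.67  0.71  0.74 -0.77]
```

View pics/s15.png

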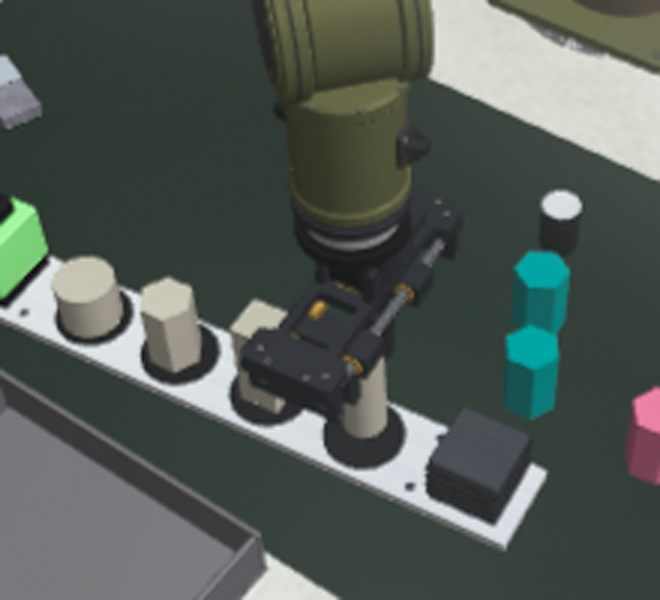

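View pics/w15.png

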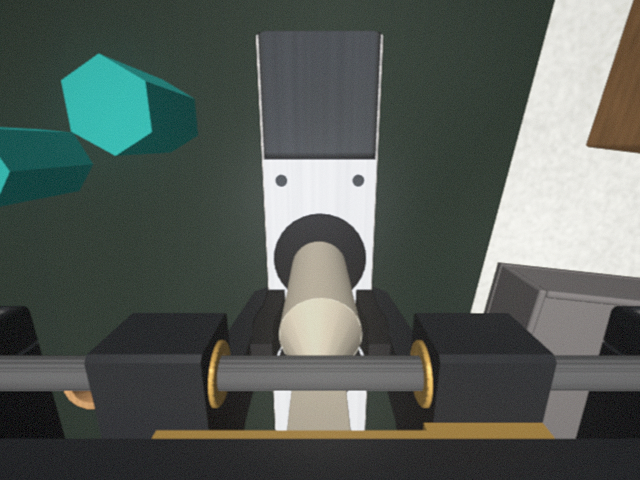

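Emit:
play_rows(
  increments=[
    [0.1,0,0,6,0,0,0],
    [0.1,0,0,6,0,0,0],
    [0.1,0,0,3,0,0,0],
    [0.1,0,0,0,0,0,0],
    [0.1,0,0,0,0,0,0],
    [0.1,0,0,0,0,0,0],
    [0.1,0,0,0,0,0,0],
    [0.1,0,0,0,0,0,0],
  ],
)

```text
clock: 41.1
tool_pos: [0.6106, 0.1229, 0.0332]
eef_rot: [0.998, 0.057, 0.001, -0.0]
contact_force: [0.3, -0.9, -0.9]
opening: 0.376
```

```bash
python3 -c "
from h import *
go('S4',.032,6.8)
"
```

```text
t 41.1 pos [0.6106 0.1229 0.0332] ang 6.5 | shift mm now-axes [-0.6  0.4  1.2] after-turn axes [-0.6  0.4  1.2] turn [-0.001 -0.002 -0.005] F [ 0.3 -0.9 -0.9] open 0.376 q7 [ 0.03  0.96 -0.56  1.68  0.72  0.71 -0.79]
```

Emit:
play_rows(
  increments=[
    [0.1,0,0,2,0,0,0],
    [0.1,0,0,0,0,0,0],
    [0.1,0,0,0,0,0,0],
    [0.85,0,0,0,0,0,0],
    [0.85,0,0,0,0,0,0],
    [0.85,0,0,0,0,0,0],
    [0.85,0,0,0,0,0,0],
    [0.85,0,0,-15,0,0,0],
  ],
)

```text
clock: 42.1
tool_pos: [0.6101, 0.1228, 0.0464]
eef_rot: [0.998, 0.057, 0.0, -0.0]
contact_force: [-0.1, -0.3, -0.4]
opening: 0.849
```

Emit:
play_rows(
  increments=[
    [0.85,0,0,-20,0,0,0],
    [0.85,0,0,-40,0,0,0],
    [0.85,0,0,-50,0,0,0],
    [0.85,-50,0,0,0,0,0],
    [0.85,-60,0,0,0,0,0],
    [0.85,-60,0,0,0,0,0],
    [0.85,0,0,0,0,0,0],
    [0.85,0,0,0,0,0,0],
  ],
)

```text
clock: 43.1
tool_pos: [0.44, 0.1055, 0.1709]
eef_rot: [0.998, 0.057, 0.009, -0.002]
contact_force: [1.0, 1.0, 0.1]
opening: 0.846
```

```bash
python3 -c "
from h import *
import cv2
go('S4',.032,6.8)
np.savez('pics/cal.npz')
for n in ('scene','top'):
  a=r.snapshot(n)[:,:,::-1];cv2.imwrite(f'pics/{n}16.png',a)
a=cv2.imread('pics/top16.png');cv2.imwrite('pics/t16.png',cv2.resize(a[140:260,240:480],None,fx=3.3,fy=3.3,interpolation=cv2.INTER_CUBIC))
a=cv2.imread('pics/scene16.png');cv2.imwrite('pics/s16.png',cv2.resize(a[200:360,160:390],None,fx=3.4,fy=3.4,interpolation=cv2.INTER_CUBIC))
"
```

```text
t 43.1 pos [0.44   0.1055 0.1709] ang 6.6 | shift mm now-axes [168.3   3.  141.8] after-turn axes [170.8   3.3 138.9] turn [-0.003 -0.017 -0.004] F [1.  1.  0.1] open 0.846 q7 [ 0.1   0.58 -0.67  2.1   0.62  0.64 -0.89]
```

View pics/t16.png

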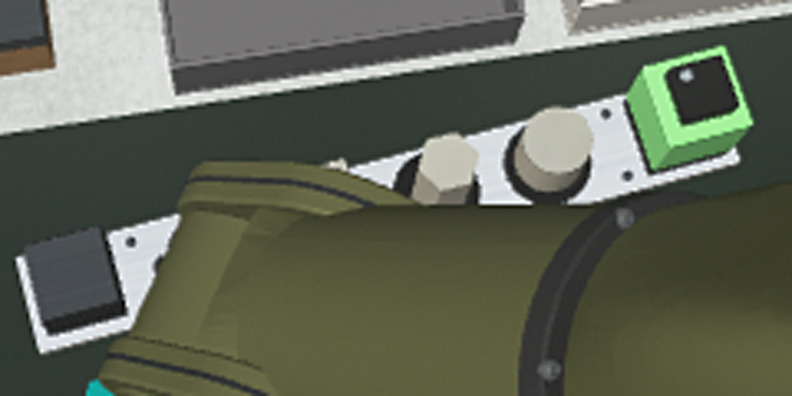

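View pics/s16.png

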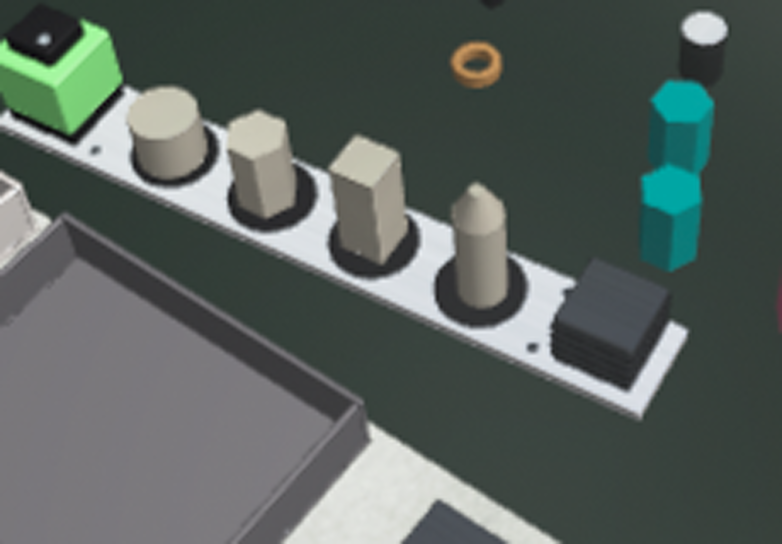

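View pics/top16.png

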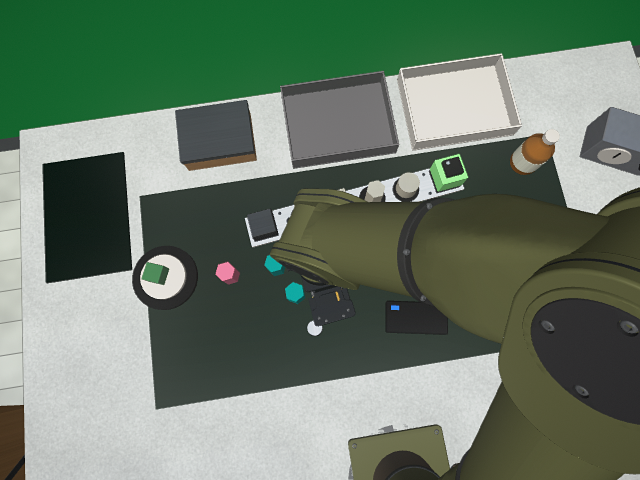

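```bash
python3 -c "
from h import *
s=r.get_calibration('scene')
S=[(.6383,-.1318),(.6287,-.0475),(.6189,.0371),(.609,.1216)]
for p,z,q in zip([(165,113),(258,133),(366,160),(475,184)],[.057,.077,.097,.117],S):
  x=back(s,cr(p,(160,200),3.4),z)[:2];print(x.round(4),((x-q)*1000).round(1))
"
```

```text
[ 0.6393 -0.129 ] [1.  2.8]
[ 0.6278 -0.0488] [-0.9 -1.3]
[0.617  0.0388] [-1.9  1.7]
[0.6055 0.1198] [-3.5 -1.8]
```

All four solids measure within about 4 mm of their seats (the limit is 13 mm) and stand upright. The glass cube is unmoved in the top picture at (155,273). Handing in.

```bash
python3 -c "
from plant import r
print(r.finish_job()); print(r.get_state()['clock'])"
```

```text
the job is handed in; nothing more can be done
None
the job is handed in; nothing more can be done
```

The four solids are on the rail in rising height away from the lamp: drum next to it, then hexagon, square and spire. I handed the job in at about 43 s of the 102 s allowed.

- **Placement:** the last scene picture puts them 3.0, 1.6, 2.5 and 3.9 mm from their seat centres, all standing upright, against a limit of 13 mm. The top picture confirmed only the drum, to about 2 mm, because the arm hid the spire, most of the square and part of the hexagon.
- **Let go:** the gripper was open and drawn back when I handed in. The glass cube and the pink and turquoise look-alikes looked unmoved.
- **First grasp missed:** the fingers closed above the drum because the fingertips sat about 36–37 mm higher than the reported tool height. I confirmed this in the scene and wrist pictures and allowed for it from then on; the cause is unknown.
- **Joint 6 near its limit:** while lowering onto the hexagon it came to about 0.04 rad, its lower limit as far as the rounded reading shows. I backed up and gripped 12 mm higher.

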